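# Clear the sanding bench with the extraction lever set

### The arm

A 6-joint arm with a two-finger parallel gripper is mounted at the origin on the work surface. World frame = base frame: x ahead of the robot, y to its left, z up, the work surface at z = 0. Lengths are in m, angles in rad, forces in N, time in s.
With the tool pointing down it reaches from about 0.3 to 0.875 m from the base axis. Payload 6.4 kg.
Tool frame: the origin (TCP) lies on the centre line of the jaws, within the pads' length; the fingertips stand 14 mm ahead of it and the grasp point (between the pads) lies 5 mm behind it; z points along the fingers, y is the direction in which the jaws open and shut (so a half turn about z gives the same grasp; the last joint's range is limited). The gripper opens to 85 mm and grips with 20 to 120 N. Pads are 22 mm wide; open, the fingers measure 114 mm over their backs; the gripper's body (76 mm by 85 mm) begins 54 mm behind the grasp point. The pads swing forward as they close: fully open they stand 13 mm farther back than shut.
Start: joints at [-1.43, 0.181, 1.607, -0, 1.354, -0.206], TCP at [0.195, -0.541, 0.245] pointing down, gripper open.
Joint ranges: [-2.99, 2.99], [-0.89, 2.07], [0.3, 2.58], [-1.14, 4.28], [0, 2.63], [-3.12, 3.12]. Speed limits (rad/s): [2.57, 2.57, 3.01, 3.14, 3.14, 3.14].

### API

Orientations are given as a unit quaternion [w, x, y, z].
In Python, from bench import * gives the robot as it stands.
- The arm moves only by the tool servo_tool, never from a script. Its argument "plan" is a list that holds one entry, the list of rows, each a list of 5 numbers: the shift along the world's x, y, z in m, then the turn about the world's z in rad, then the gripper command: -1 is shut, 1 is fully open, values between are in proportion. In form: [[[tx, ty, tz, roll, claw], ...]]. A call has 1 to 8 rows; each row shifts and turns the commanded pose from where the row before left it; what a row does not reach is not made up. A row lasts 1/10 s, in which the tool goes at most 50 mm and 8.59 degrees, less where a joint would pass 70% of its speed; a pose out of reach is approached as far as the arm can. A call with a gripper value outside its range is refused whole. The fingers move at their own pace and stop on an object; the grip force is fixed at half the most. Time passes only in rows, so rows that do not move let the fingers close. It gives the time, the measured TCP pose, the force and the opening at its end, in the units of the state.
- get_obs(): the state, without advancing time (a new reading comes with each control period).
- camera(name): name is "side" or "top" or "wrist"; returns a dict with "img" (420x560x3 uint8, blue, green, red), "camera_matrix" (3x3 intrinsics, pixels), "k1" (the pictures are not rectified: a ray, as slopes to the right and down, at radius r is drawn at 1 + k1 r^2 times it, then the intrinsics apply), "rvec" (rotation vector, rad) and "tvec" (3), from world to camera coordinates, as OpenCV has them. Camera axes: x right, y down, z forward; pixel columns grow to the right and rows downward; lengths in m; the calibration is good to about 2 mm. A picture is of the moment at which its call begins. There is no depth.
- hand_in(): hands the job in, once; it reports no verdict.
Trained networks look in a picture, given as the dict that the camera call returned (one of the last four; its "shot" number tells which), for a name from the list of things; names that differ only in an ending like _2 or _b are one class to them, and where a whole thing is asked for, a point or a joint stands for the part that bears it (a point fixed in the world has none). Each returns a list of dicts, best first, with "conf" (0 to 1); they miss things now and then, are a little off and sometimes report something else, mostly with a low value. They report only what shows in the picture. A call takes as long as a camera call. They do not tell look-alikes from the thing itself.
- trace(picture, thing): "mask" (420x560 bool, what is visible of it) and "rect" ([left, top, right, bottom] as shares, 0 to 1, of the picture: columns of its width, rows of its height, round what is visible of it).
- pinpoint(picture, thing): "centre" ([row, column] as shares, 0 to 1, of the picture: columns of its width, rows of its height: a listed point, or the origin of a listed thing).
The state is a dict: "time_s": time; "q": joint angles; "dq": joint speeds; "joint_efforts": joint torques, N m; "eef_pos": TCP position; "eef_rot": TCP orientation; "wrist_force": force on the tool from outside, world axes, zero at the start; "torque": the same for the moment, N m; "opening": opening from 0.0 (shut) to 1.0 (fully open).
Only numpy, scipy, OpenCV 4.12 (cv2) and the standard library are available. Lean on these libraries where they do the work, as an engineer would, in place of code of your own. Each camera call takes 0.05 s, during which the arm holds its last target.

### The job

Before moving anything else, swing the lever of the dust extraction diverter to the 40 degree mark on the side (left or right) where the tray with the sanding block stands. With the lever left there, put every sanding block and every hydraulic coupling lying on the bench into the tray that already holds one of its kind. When all are away, set the lever back upright at the middle mark and let go; leave the spray can, the jar and the tape roll where they are, and both samples in their trays.

Things in the scene. Friction and masses are not known exactly. Their poses are not given: they have to be found in the camera images.
- lever (a joint): angle (rad) of the diverter lever: 0 = upright at the middle mark, positive = leaning left (towards +y), negative = leaning right (towards -y); end stops at +-1.0. Three black marks at the rim of the white dial behind it stand at 0 and at +-0.698 rad (40 degrees). It stays where it is left; about 2 N at the ball moves it
- lever_ball (a point): centre of the black ball, 36 mm in diameter, at the lever's end; the ball can be pinched from above. The stem under it is a 12 mm steel rod
- lever_pivot (a point): point on the lever's hinge axis, 90 mm above the bench; the ball's centre is 130 mm from it. The axes are those of the diverter housing: z up, the hinge axis is its x (roughly away from the robot), the lever swings in its y-z plane. 
- diverter: fixed diverter housing: sheet-metal box 80 (x) x 130 (y) x 70 (z) mm, with a 60 mm round duct stub at each y side (200 mm over both) and one at the back; the dial is 144 mm in diameter and 20 mm nearer the robot than the lever. Origin under its centre, straight below the lever pivot
- tray_a: low open steel tray fixed to the bench, 210 x 210 mm outside, 40 mm high, walls and floor 5 mm thick (inside 200 x 200 mm); origin at the centre of its underside, z up. Two like trays stand left (+y) and right (-y) of the work area, and which is on which side changes. This one holds the sample sanding block at the start
- tray_b: low open steel tray fixed to the bench, 210 x 210 mm outside, 40 mm high, walls and floor 5 mm thick (inside 200 x 200 mm); origin at the centre of its underside, z up. Two like trays stand left (+y) and right (-y) of the work area, and which is on which side changes. This one holds the sample hydraulic coupling at the start
- block1: loose hand sanding block: plain rectangular cork block with a dark rubber sole, 90 (x) x 45 (y) x 30 (z) mm, 0.06 to 0.13 kg, starts lying flat on the bench; origin at its centre (15 mm above the bench), x along its length. May be absent (None)
- block2: loose hand sanding block: plain rectangular cork block with a dark rubber sole, 90 (x) x 45 (y) x 30 (z) mm, 0.06 to 0.13 kg, starts lying flat on the bench; origin at its centre (15 mm above the bench), x along its length. May be absent (None)
- block3: loose hand sanding block: plain rectangular cork block with a dark rubber sole, 90 (x) x 45 (y) x 30 (z) mm, 0.06 to 0.13 kg, starts lying flat on the bench; origin at its centre (15 mm above the bench), x along its length. May be absent (None)
- coupling1: loose hydraulic coupling: square steel body 36 x 36 mm and 50 mm long, with a round brass spigot 24 mm in diameter and 20 mm long at each end, 90 mm overall, about 0.25 kg, starts lying on a flat; origin at its centre (18 mm above the bench), x along its length. May be absent (None)
- coupling2: loose hydraulic coupling: square steel body 36 x 36 mm and 50 mm long, with a round brass spigot 24 mm in diameter and 20 mm long at each end, 90 mm overall, about 0.25 kg, starts lying on a flat; origin at its centre (18 mm above the bench), x along its length. May be absent (None)
- coupling3: loose hydraulic coupling: square steel body 36 x 36 mm and 50 mm long, with a round brass spigot 24 mm in diameter and 20 mm long at each end, 90 mm overall, about 0.25 kg, starts lying on a flat; origin at its centre (18 mm above the bench), x along its length. May be absent (None)
- block_sample: sanding block like the loose ones (90 x 45 x 30 mm, origin at its centre) that lies in its tray from the start, near the tray's robot side
- coupling_sample: hydraulic coupling like the loose ones (90 mm long, origin at its centre) that lies in its tray from the start, near the tray's robot side
- spray_can: bystander: standing spray can, 60 mm in diameter, 190 mm high, origin under its base
- filler_tin: bystander: standing jar of filler, 80 mm in diameter, 90 mm high, origin under its base
- tape_roll: bystander: roll of tape lying flat, 80 mm in diameter, 25 mm high, origin under its centre
There are look-alikes about, which are no part of the job. What is shaped like the coupling2 but blue is not meant.

How it is judged:
By the outcome, as a careful person would: the job done as asked, in the order asked, and still so for the second after the job is handed in, with the robot touching nothing.
Of block1, block2, block3, coupling1, coupling2, coupling3 only 4 to 6 are there at a start; the rules pass over those that are not, and their reading is None.
At some moment in a run one of block1, block2, block3, coupling1, coupling2, coupling3 may be knocked a few centimetres aside while the robot is not near it.
Once in a run the grip may slacken for a moment while it holds something.
It also fails if it takes over 210 s, if anything falls off the work surface, if the arm or the gripper's body presses on something with over 40 N, if the wrist force passes 120 N, or if a joint passes its speed limit or range.

## Working session

There is one attempt and no reset: what is moved stays moved. The work goes in short steps, Python scripts to look and compute and a tool call to move; the robot and the scene stay as the last step left them, time stands still between calls to the robot, and variables do not carry over. Pictures are saved under pics/ and viewed, and the job is handed in when it is done.

Besides the shell and the picture viewer there is one more tool, called after "Request:" as name([rows], argument=value, ...), one row to a line, values as JSON. servo_tool: Moves the arm, as the interface text tells. Its arguments: {"type":"object","properties":{"plan":{"type":"array"}},"required":["plan"]}

```bash
ls; mkdir -p pics; cat > h.py <<'E'
from bench import *
import numpy as np, cv2
def cams(n):
    p=camera(n); return p
def ray(p,row,col):
    K=np.array(p["camera_matrix"]);R=cv2.Rodrigues(np.array(p["rvec"],float))[0];t=np.array(p["tvec"],float).ravel()
    xd=(col-K[0,2])/K[0,0]; yd=(row-K[1,2])/K[1,1]
    D=np.array([xd,yd]);s=D.copy()
    for _ in range(30): s=D/(1+p["k1"]*(s@s))
    d=R.T@np.array([s[0],s[1],1.]); c=-R.T@t
    return c,d/np.linalg.norm(d)
def onz(p,row,col,z):
    c,d=ray(p,row,col); return c+d*(z-c[2])/d[2]
def proj(p,X):
    K=np.array(p["camera_matrix"]);R=cv2.Rodrigues(np.array(p["rvec"],float))[0];t=np.array(p["tvec"],float).ravel()
    x=R@np.asarray(X,float)+t; s=x[:2]/x[2]; s=s*(1+p["k1"]*(s@s))
    return np.array([K[1,1]*s[1]+K[1,2],K[0,0]*s[0]+K[0,2]])
def save(p,n,f=1): 
    cv2.imwrite(f"pics/{n}.png",p["img"] if f==1 else cv2.resize(p["img"],None,fx=f,fy=f))
E
python3 - <<'E'
from h import *
for n in ["side","top","wrist"]:
    p=camera(n); save(p,n+"0",1.4)
    print(n,ray(p,210,280),p["camera_matrix"][0][0],p["k1"])
print(get_obs())
E
```

```text
pics
side (array([0.03130617, 0.8271883 , 1.07594929]), array([ 0.39407014, -0.60774543, -0.68945937])) 498.79064530968674 -0.17363741660322696
top (array([0.4113203 , 0.00470963, 1.18382996]), array([ 0.13429714,  0.02848516, -0.99053161])) 417.10511550035966 -0.005618607260763764
wrist (array([ 0.26647062, -0.51487468,  0.37258679]), array([-0.28859144, -0.10874359, -0.95125697])) 371.1128020457447 -0.09538649300095935
{'time_s': 0.15, 'q': array([-1.43029473e+00,  1.81350848e-01,  1.60776639e+00, -2.15772505e-05,
        1.35383672e+00, -2.06313070e-01]), 'dq': array([ 0.00173072, -0.00323845, -0.00146853, -0.00054056,  0.00178146,
        0.00023246]), 'joint_efforts': array([ 9.00942614e-04, -4.45259142e+01, -3.51691532e+01, -2.81632383e-04,
        5.85901187e-03, -1.43981322e-05]), 'eef_pos': array([ 0.19538932, -0.54034894,  0.24460786]), 'eef_rot': array([-6.80629592e-04,  9.85001956e-01,  1.72541831e-01,  1.18648817e-05]), 'wrist_force': array([-0.09792981, -0.6602605 , -1.14015334]), 'torque': array([ 0.00833507, -0.00858383, -0.03215047]), 'opening': 0.9967566922988677}
```

View pics/top0.png

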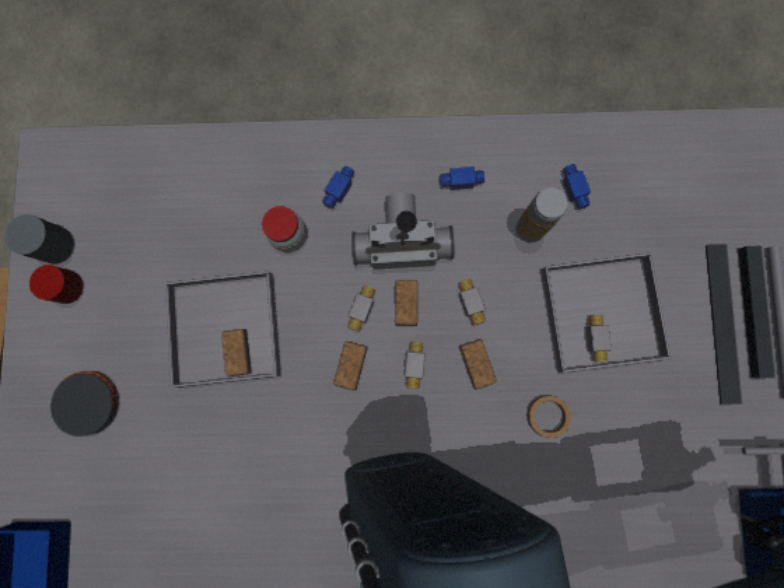

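View pics/side0.png

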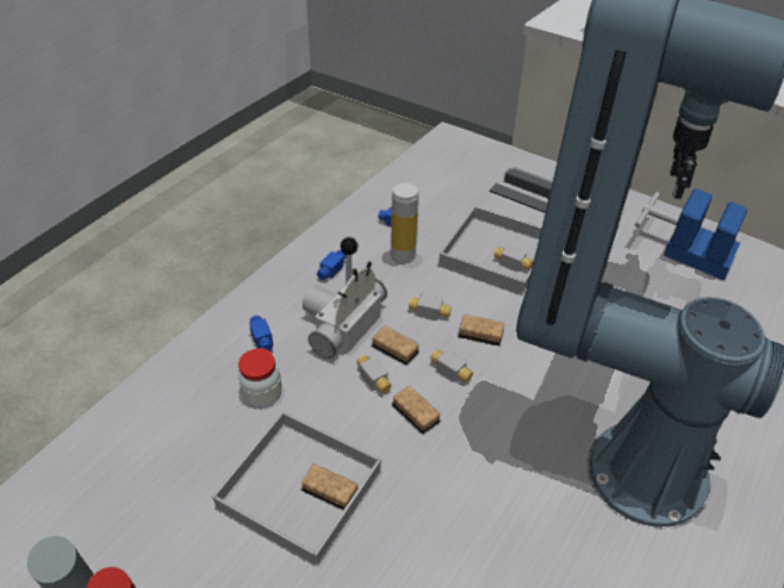

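```bash
python3 - <<'E'
from h import *
P={n:camera(n) for n in ["side","top"]}
zs=dict(lever_ball=.2,diverter=0,tray_a=0,tray_b=0,block1=.015,coupling1=.018,block_sample=.02,coupling_sample=.023,spray_can=0,filler_tin=0,tape_roll=0)
for n,p in P.items():
  for k,z in list(zs.items())+[("lever_pivot",.09)]:
    for r in pinpoint(p,k):
      if r["conf"]<.15: continue
      a=r["centre"][0]*420;b=r["centre"][1]*560
      print(n,k,round(r["conf"],2),np.round([a,b]),np.round(onz(p,a,b,z),3))
E
```

```text
side lever_ball 0.82 [172. 251.] [ 0.682 -0.026  0.2  ]
side lever_ball 0.17 [244. 282.] [0.462 0.149 0.2  ]
side diverter 0.47 [345. 233.] [0.472 0.345 0.   ]
side tray_a 0.89 [178. 355.] [ 0.527 -0.397  0.   ]
side tray_a 0.81 [348. 217.] [0.5   0.374 0.   ]
side tray_b 0.89 [178. 355.] [ 0.527 -0.397  0.   ]
side tray_b 0.81 [348. 217.] [0.5   0.374 0.   ]
side block1 0.67 [291. 297.] [0.428 0.125 0.015]
side block1 0.61 [248. 282.] [0.547 0.019 0.015]
side coupling1 0.9 [260. 319.] [0.434 0.    0.018]
side coupling1 0.8 [269. 268.] [0.532 0.107 0.018]
side coupling1 0.67 [154. 281.] [ 0.793 -0.344  0.018]
side coupling1 0.62 [238. 186.] [0.795 0.151 0.018]
side coupling1 0.57 [189. 241.] [ 0.793 -0.114  0.018]
side coupling1 0.54 [219. 307.] [ 0.545 -0.119  0.018]
side block_sample 0.82 [350. 238.] [0.446 0.358 0.02 ]
side coupling_sample 0.77 [187. 366.] [ 0.466 -0.353  0.023]
side spray_can 0.62 [182. 290.] [ 0.693 -0.252  0.   ]
side filler_tin 0.78 [279. 188.] [0.699 0.252 0.   ]
side filler_tin 0.24 [184. 366.] [ 0.482 -0.392  0.   ]
side lever_pivot 0.86 [214. 248.] [0.661 
[... 460 characters left out ...]
4 0.015]
top block1 0.64 [258. 339.] [ 0.432 -0.123  0.015]
top coupling1 0.83 [262. 295.] [0.422 0.    0.018]
top coupling1 0.78 [216. 334.] [ 0.548 -0.114  0.018]
top coupling1 0.76 [133. 412.] [ 0.785 -0.344  0.018]
top coupling1 0.72 [123. 330.] [ 0.821 -0.112  0.018]
top coupling1 0.55 [129. 240.] [0.808 0.151 0.018]
top block_sample 0.77 [248. 170.] [0.468 0.348 0.02 ]
top coupling_sample 0.65 [238. 425.] [ 0.482 -0.36   0.023]
top spray_can 0.91 [165. 380.] [ 0.698 -0.252  0.   ]
top filler_tin 0.61 [165. 208.] [0.708 0.246 0.   ]
top tape_roll 0.93 [296. 390.] [ 0.326 -0.263  0.   ]
top tape_roll 0.25 [166. 287.] [0.701 0.016 0.   ]
top lever_pivot 0.8 [167. 288.] [0.677 0.014 0.09 ]
```

The top and side views show the sanding block sample in the left (+y) tray, so the lever goes to +0.698. Three blocks and three couplings are loose; the three blue ones behind are look-alikes. Next I measure the lever more precisely.

```bash
cat >> h.py <<'E'
def tri(rs):
    A=np.zeros((3,3));b=np.zeros(3)
    for c,d in rs:
        M=np.eye(3)-np.outer(d,d);A+=M;b+=M@c
    X=np.linalg.solve(A,b); return X,[float(np.linalg.norm((np.eye(3)-np.outer(d,d))@(X-c))) for c,d in rs]
def best(p,k):
    r=pinpoint(p,k)
    return (r[0]["centre"][0]*420,r[0]["centre"][1]*560,r[0]["conf"]) if r else None
def darkball(p,X,half=40):
    r,c=proj(p,X).astype(int); im=p["img"][r-half:r+half,c-half:c+half].max(2)
    return r,c,im
E
python3 - <<'E'
from h import *
P={n:camera(n) for n in ["side","top"]}
for k in ["lever_ball","lever_pivot"]:
    print(k,tri([ray(p,*best(p,k)[:2]) for p in P.values()]))
for n,p in P.items():
    t=trace(p,"lever_ball")
    if t: print(n,t[0]["conf"],np.argwhere(t[0]["mask"]).mean(0),t[0]["mask"].sum(),np.array(t[0]["rect"])*[560,420,560,420])
    r,c=proj(p,[.68,0,.13]).astype(int)
    s=p["img"][r-60:r+60,c-70:c+70]; cv2.imwrite(f"pics/lev_{n}.png",cv2.resize(s,None,fx=5,fy=5,interpolation=cv2.INTER_CUBIC)); print(r-60,c-70)
E
```

```text
lever_ball (array([0.6634853 , 0.00922979, 0.23209456]), [0.0008759982231211559, 0.0008759982231211477])
lever_pivot (array([0.66725582, 0.01358978, 0.09020671]), [0.0022554602666232408, 0.0022554602666232755])
side 0.52 [179.85294118 249.21764706] 170 [245.616 163.506 256.984 199.794]
136 177
top 0.53 [159.70850202 288.63967611] 247 [282.8   148.89  299.712 172.62 ]
101 222
```

View pics/lev_top.png

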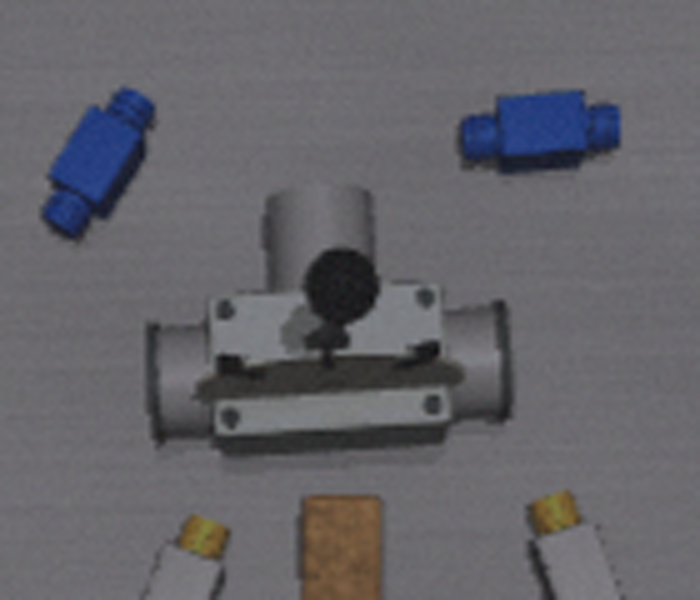

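View pics/lev_side.png

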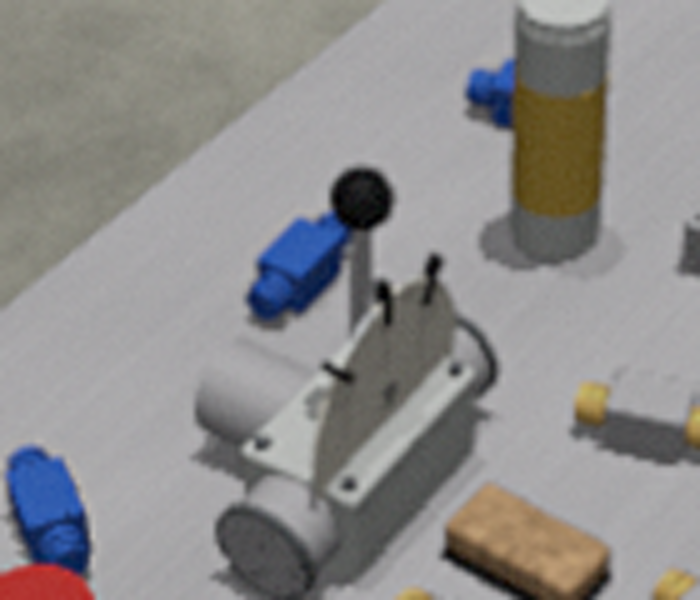

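```bash
python3 - <<'E'
from h import *
P={n:camera(n) for n in ["side","top"]}
f=lambda x,y,n:((101 if n=="top" else 136)+y/5-.4,(222 if n=="top" else 177)+x/5-.4)
print("ball",tri([ray(P["top"],*f(343,287,"top")),ray(P["side"],*f(362,198,"side"))]))
S=[onz(P["top"],*f(x,y,"top"),.07) for x,y in [(225,310),(425,297),(231,415),(432,403)]]
C=np.mean(S,0); print(C, S)
v=(S[0]-S[1])+(S[2]-S[3]); print("yaw y",np.degrees(np.arctan2(-v[0],v[1])), "x",[np.degrees(np.arctan2(*(a-b)[1::-1])) for a,b in((S[0],S[2]),(S[1],S[3]))])
for n,(x,y) in dict(L=(228,362),M=(327,340),R=(425,350)).items(): print(n,onz(P["top"],*f(x,y,"top"),.162 if n=="M" else .145))
E
```

```text
ball (array([0.66627151, 0.00609185, 0.21795039]), [0.0003053084691503782, 0.0003053084691505727])
[0.6671185 0.0153135 0.07     ] [array([0.6942283 , 0.07139966, 0.07      ]), array([ 0.69896858, -0.03831298,  0.07      ]), array([0.63551836, 0.06880193, 0.07      ]), array([ 0.63975875, -0.04063463,  0.07      ])]
yaw y 2.346649452548574 x [np.float64(2.5335045224556136), np.float64(2.245448573428901)]
L [0.64795999 0.06569006 0.145     ]
M [0.65423429 0.01486248 0.162     ]
R [ 0.65192619 -0.03472436  0.145     ]
```

Request:
servo_tool([
  [[0.029,0.034,0.007,0.079,1],[0.029,0.034,0.007,0.079,1],[0.029,0.034,0.007,0.079,1],[0.029,0.034,0.007,0.079,1],[0.029,0.034,0.007,0.079,1],[0.029,0.034,0.007,0.079,1],[0.029,0.034,0.007,0.079,1],[0.029,0.034,0.007,0.079,1]],
])

```text
time_s: 2.75
eef_pos: [0.4284, -0.2672, 0.3019]
eef_rot: [0.0, 0.882, 0.471, 0.0]
wrist_force: [0.6, -0.9, -0.2]
opening: 1.002
```

Request:
servo_tool([
  [[0.029,0.034,0,0.079,1],[0.029,0.034,0,0.079,1],[0.029,0.034,0,0.079,1],[0.029,0.034,0,0.079,1],[0.029,0.034,0,0.079,1],[0.029,0.034,0,0.079,1],[0.029,0.034,0,0.079,1],[0.029,0.034,0,0.079,1]],
])

```text
time_s: 3.55
eef_pos: [0.6605, 0.0048, 0.3013]
eef_rot: [0.0, 0.692, 0.722, -0.0]
wrist_force: [0.3, -1.7, -0.1]
opening: 0.998
```

Request:
servo_tool([
  [[0.004,0.001,-0.01,0,1],[0,0,-0.02,0,1],[0,0,-0.02,0,1],[0,0,-0.02,0,1],[0,0,-0.02,0,1],[0,0,0,0,1]],
])

```text
time_s: 4.15
eef_pos: [0.6611, 0.0041, 0.2073]
eef_rot: [-0.003, 0.693, 0.721, -0.002]
wrist_force: [-0.2, 0.4, -0.4]
opening: 0.998
```

Request:
servo_tool([
  [[0,0,0,0,-0.2],[0,0,0,0,-0.2],[0,0,0,0,-0.2],[0,0,0,0,-0.2],[0,0,0,0,-0.2],[0,0,0,0,-0.2]],
])

```text
time_s: 4.75
eef_pos: [0.666, 0.0041, 0.2135]
eef_rot: [0.003, 0.693, 0.721, 0.002]
wrist_force: [6.1, 1.0, -0.1]
opening: 0.406
```

Request:
servo_tool([
  [[0,0,0,0,-0.4],[0,0,0,0,-0.4],[0,0,0,0,-0.4]],
])

```text
time_s: 5.05
eef_pos: [0.666, 0.0041, 0.2137]
eef_rot: [0.003, 0.693, 0.721, 0.002]
wrist_force: [7.1, -0.3, 1.1]
opening: 0.393
```

Request:
servo_tool([
  [[-0.0005,0.0125,0.0003,0,-0.4],[-0.0005,0.0124,-0.001,0,-0.4],[-0.0005,0.0123,-0.0021,0,-0.4],[-0.0005,0.012,-0.0033,0,-0.4],[-0.0005,0.0117,-0.0044,0,-0.4],[-0.0005,0.0112,-0.0055,0,-0.4],[-0.0005,0.0106,-0.0066,0,-0.4],[-0.0005,0.01,-0.0075,0,-0.4]],
])

```text
time_s: 5.85
eef_pos: [0.6592, 0.0976, 0.1805]
eef_rot: [-0.0, 0.693, 0.721, -0.0]
wrist_force: [-0.4, -1.2, -0.6]
opening: 0.3
```

Request:
servo_tool([
  [[0,0,0,0,-0.4],[0,0,0,0,-0.4],[0,0,0,0,-0.4]],
])

```text
time_s: 6.15
eef_pos: [0.6596, 0.0964, 0.1812]
eef_rot: [0.0, 0.693, 0.721, -0.0]
wrist_force: [0.4, 0.5, 0.2]
opening: 0.3
```

```bash
python3 - <<'E'
from h import *
print(get_obs())
P={n:camera(n) for n in ["side","top"]}
for n,p in P.items():
    r,c=proj(p,[.66,.05,.13]).astype(int)
    s=p["img"][r-60:r+60,c-70:c+70]; cv2.imwrite(f"pics/lev2_{n}.png",cv2.resize(s,None,fx=5,fy=5,interpolation=cv2.INTER_CUBIC)); print(r-60,c-70)
E
```

```text
{'time_s': 6.15, 'q': array([-3.23490874e-02,  4.36619074e-01,  1.41417133e+00, -2.37362750e-04,
        1.29068107e+00, -7.19206690e-02]), 'dq': array([-0.00492793, -0.00771379, -0.00312533,  0.001651  ,  0.00053314,
        0.00052703]), 'joint_efforts': array([ 3.42819840e-01, -5.57115018e+01, -3.38798332e+01,  1.67151057e-02,
        1.60860614e-02, -1.90726854e-05]), 'eef_pos': array([0.6596426 , 0.09644579, 0.18123853]), 'eef_rot': array([ 1.21357304e-04,  6.92954967e-01,  7.20980858e-01, -4.41906661e-05]), 'wrist_force': array([0.42926868, 0.54394154, 0.23263039]), 'torque': array([-0.00686354, -0.00262181, -0.02273742]), 'opening': 0.2996141437476087}
148 172
109 203
```

View pics/lev2_side.png

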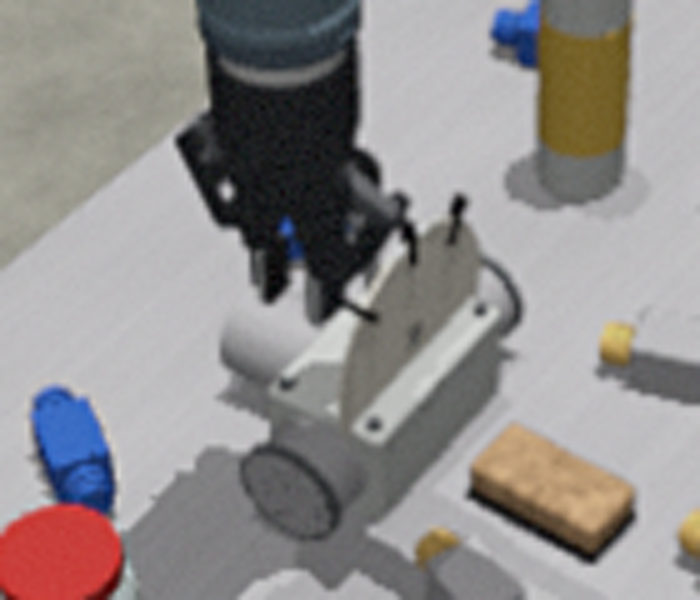

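Request:
servo_tool([
  [[0,0,0.01,0,0],[0,0,0.03,0,0.5],[0,0,0.04,0,1],[0,0,0.04,0,1],[-0.04,0,0.02,0,1],[-0.05,0.0,0,0,1],[-0.05,0,0,0,1]],
])

```text
time_s: 6.95
eef_pos: [0.5186, 0.0966, 0.323]
eef_rot: [0.001, 0.693, 0.721, 0.001]
wrist_force: [-0.4, -1.2, -0.1]
opening: 1.0
```

```bash
python3 - <<'E'
from h import *
P={n:camera(n) for n in ["side","wrist"]}
for n,p in P.items(): save(p,"l3"+n,1.4)
p=P["side"]
r,c=proj(p,[.66,.02,.15]).astype(int)
s=p["img"][r-60:r+60,c-70:c+70]; cv2.imwrite(f"pics/lev3.png",cv2.resize(s,None,fx=5,fy=5,interpolation=cv2.INTER_CUBIC)); print(r-60,c-70)
for n,p in P.items(): print(n,pinpoint(p,"lever_ball"))
E
```

```text
137 178
side [{'centre': [0.4312, 0.4311], 'conf': 0.6}]
wrist [{'centre': [0.6952, 0.8766], 'conf': 0.91}]
```

View pics/lev3.png

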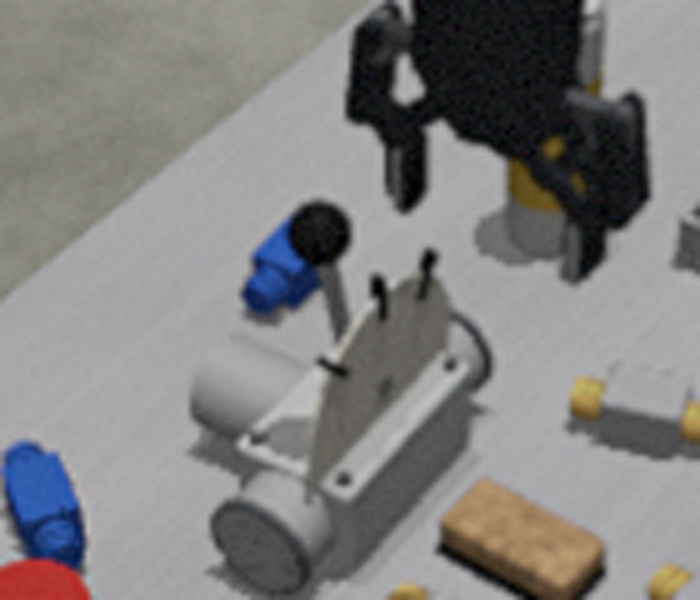

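View pics/l3wrist.png

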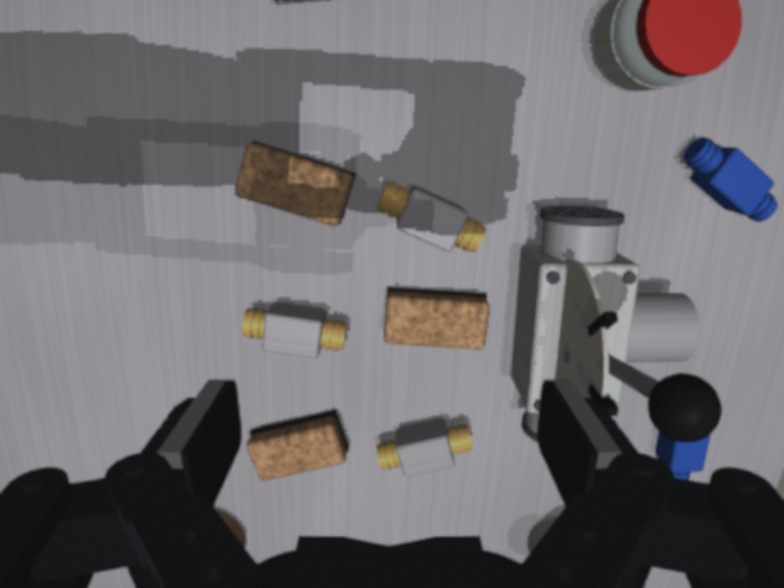

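```bash
cat >> h.py <<'E'
PIV=np.array([.667,.0145,.09]);YAW=np.radians(2.4);YH=np.array([-np.sin(YAW),np.cos(YAW),0]);XH=np.array([np.cos(YAW),np.sin(YAW),0])
def ballpos(th): return PIV+.13*(np.sin(th)*YH+np.cos(th)*np.array([0,0,1]))
def levang(p,row,col):
    c,d=ray(p,row,col)
    T=np.linspace(-1.05,1.05,2101); e=[np.linalg.norm(np.cross(ballpos(t)-c,d)) for t in T]
    i=int(np.argmin(e)); return T[i],e[i]
E
python3 - <<'E'
from h import *
s=camera("side");t=camera("top");w=camera("wrist")
a=(137+46.2,178+63.6);b=(290.4,488.2)
print(levang(s,*a),levang(w,*b))
print(tri([ray(s,*a),ray(w,*b)]))
print(levang(t,158.2,290.2)) # check earlier pos
print(levang(s,136+39.2,177+72))
for p in (s,w,t):
  r=best(p,"lever_ball"); print(r, r and levang(p,*r[:2]))
E
```

```text
(np.float64(0.21599999999999997), np.float64(0.0023605395352476978)) (np.float64(0.21100000000000008), np.float64(0.011025227012733233))
(array([0.66907231, 0.04308928, 0.21988929]), [0.006696934812422374, 0.006696934812422504])
(np.float64(-0.06300000000000006), np.float64(0.0016922000473603138))
(np.float64(-0.062000000000000055), np.float64(0.0021835062437491806))
(178.5, 238.896, 0.5) (np.float64(0.17199999999999993), np.float64(0.011056304555096678))
(287.616, 473.31199999999995, 0.55) (np.float64(0.21700000000000008), np.float64(0.0008413146661658095))
(158.802, 275.184, 0.55) (np.float64(0.21399999999999997), np.float64(0.0001687320163124638))
```

Request:
servo_tool([
  [[0.037,-0.0135,0,0,1],[0.037,-0.0135,0,0,1],[0.037,-0.0135,0,0,1],[0.036,-0.014,0,0,1],[0,0,-0.03,0,1],[0,0,-0.04,0,1],[0,0,-0.03,0,1],[0,0,0,0,1]],
])

```text
time_s: 8.25
eef_pos: [0.6637, 0.0425, 0.2144]
eef_rot: [-0.004, 0.693, 0.721, -0.003]
wrist_force: [0.1, 0.1, -0.5]
opening: 1.001
```

Request:
servo_tool([
  [[0,0,0,0,1],[0,0,0,0,1]],
])

```text
time_s: 8.45
eef_pos: [0.668, 0.0423, 0.2237]
eef_rot: [0.001, 0.693, 0.721, 0.001]
wrist_force: [-0.3, -0.3, 0.3]
opening: 1.0
```

Request:
servo_tool([
  [[-0.002,0,-0.009,0,1],[0,0,-0.009,0,1],[0,0,0,0,0.2],[0,0,0,0,0],[0,0,0,0,-0.5],[0,0,0,0,-1],[0,0,0,0,-1],[0,0,0,0,-1]],
])

```text
time_s: 9.25
eef_pos: [0.6645, 0.0424, 0.2039]
eef_rot: [0.0, 0.693, 0.721, 0.0]
wrist_force: [-0.9, 0.5, 4.5]
opening: 0.398
```

Request:
servo_tool([
  [[0,0.004,-0.001,0,-1],[0,0.004,-0.001,0,-1],[0,0.004,-0.001,0,-1],[-0.001,0.004,-0.001,0,-1],[0,0.004,-0.0013,0,-1],[0,0.0035,-0.0015,0,-1],[0,0.0035,-0.0015,0,-1],[0,0.003,-0.0015,0,-1]],
])

```text
time_s: 10.05
eef_pos: [0.6633, 0.0729, 0.1934]
eef_rot: [-0.0, 0.693, 0.721, -0.0]
wrist_force: [-4.3, -2.2, 5.3]
opening: 0.397
```

Request:
servo_tool([
  [[0,0.0035,-0.002,0,-1],[0,0.0035,-0.002,0,-1],[0,0.0035,-0.002,0,-1],[-0.001,0.0035,-0.0023,0,-1],[0,0.0035,-0.0025,0,-1],[0,0.003,-0.003,0,-1],[0,0.003,-0.003,0,-1],[0,0.002,0,0,-1]],
])

```text
time_s: 10.85
eef_pos: [0.6621, 0.097, 0.175]
eef_rot: [0.0, 0.693, 0.721, -0.001]
wrist_force: [2.9, -10.8, -7.2]
opening: 0.396
```

Request:
servo_tool([
  [[0,0,0,0,-1],[0,0,0,0,-1]],
])

```text
time_s: 11.05
eef_pos: [0.6621, 0.0971, 0.1749]
eef_rot: [-0.0, 0.693, 0.721, -0.001]
wrist_force: [2.7, -6.0, -6.0]
opening: 0.398
```

```bash
python3 - <<'E'
from h import *
p=camera("side")
r,c=proj(p,[.66,.02,.15]).astype(int)
s=p["img"][r-60:r+60,c-70:c+70]; cv2.imwrite(f"pics/lev4.png",cv2.resize(s,None,fx=5,fy=5,interpolation=cv2.INTER_CUBIC))
print(proj(p,ballpos(.698))-[r-60,c-70], ballpos(.698))
E
```

```text
[65.26219687 51.12834133] [0.66350132 0.09797599 0.18959678]
```

View pics/lev4.png

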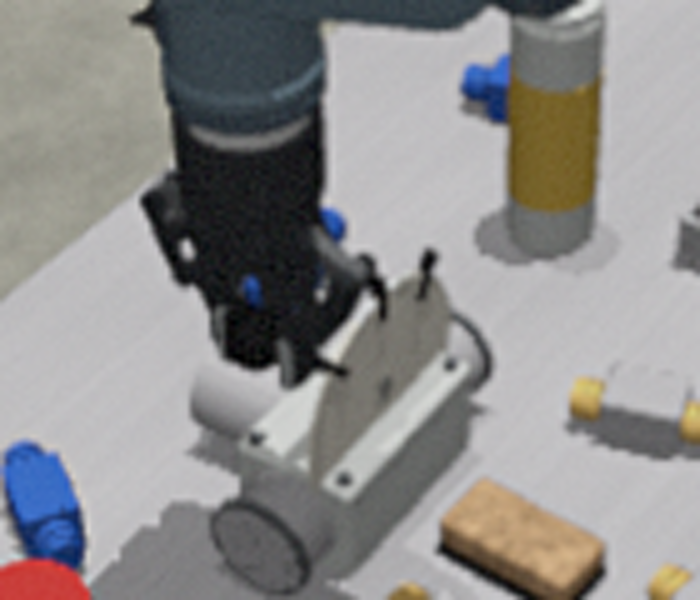

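Request:
servo_tool([
  [[0,0.001,0,0,-1],[0,0,0,0,0.3],[0,0,0,0,1],[0,0,0,0,1],[0,0,0,0,1],[0,0,0.03,0,1],[0,0,0.04,0,1],[0,0,0.04,0,1]],
])

```text
time_s: 11.9
eef_pos: [0.662, 0.0993, 0.2874]
eef_rot: [-0.001, 0.693, 0.721, -0.0]
wrist_force: [0.7, -0.6, -0.3]
opening: 1.001
```

Request:
servo_tool([
  [[-0.04,0,0,0,1],[-0.05,0,0,0,1],[-0.05,0,0,0,1],[-0.05,-0.02,0,0,1],[0,-0.04,0,0,1],[0,-0.04,0,0,1],[0,0,0,0,1],[0,0,0,0,1]],
])

```text
time_s: 12.7
eef_pos: [0.4761, 0.0, 0.287]
eef_rot: [0.0, 0.694, 0.72, 0.0]
wrist_force: [0.5, 0.5, 0.9]
opening: 1.0
```

```bash
python3 - <<'E'
from h import *
print(get_obs()["eef_pos"])
for n in ("side","top","wrist"):
  p=camera(n)
  r=best(p,"lever_ball"); print(n,r, r and levang(p,*r[:2]))
  if n=="wrist": save(p,"w5",1.4); continue
  if n=="top":save(p,"t5",1.4)
  r,c=proj(p,[.66,.02,.15]).astype(int)
  s=p["img"][r-60:r+60,c-70:c+70]; cv2.imwrite(f"pics/lev5{n}.png",cv2.resize(s,None,fx=5,fy=5,interpolation=cv2.INTER_CUBIC)); print(r-60,c-70)
E
```

```text
[4.76127016e-01 1.23022233e-05 2.86976686e-01]
side (201.6, 229.208, 0.45) (np.float64(0.685), np.float64(0.0005338902965176061))
137 178
top (161.994, 251.776, 0.62) (np.float64(0.716), np.float64(0.003221136468442018))
107 215
wrist (166.488, 233.01600000000002, 0.6) (np.float64(0.236), np.float64(0.2144885465338939))
```

View pics/lev5side.png

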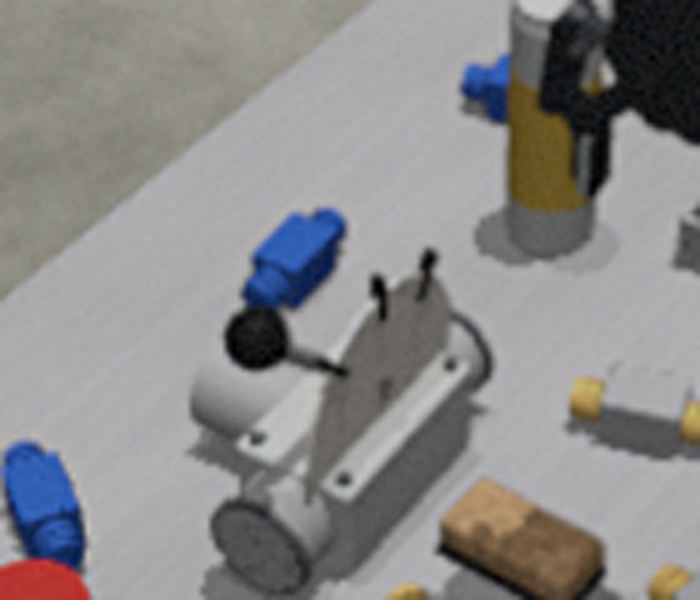

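View pics/w5.png

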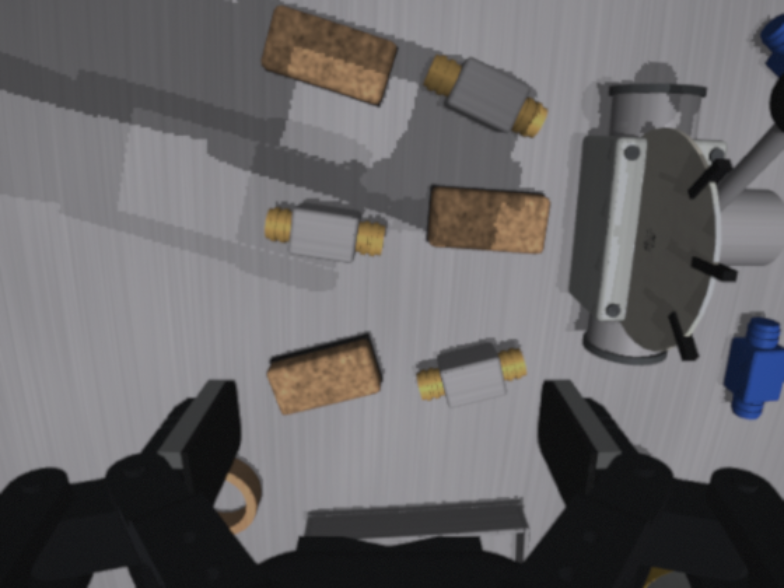

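View pics/t5.png

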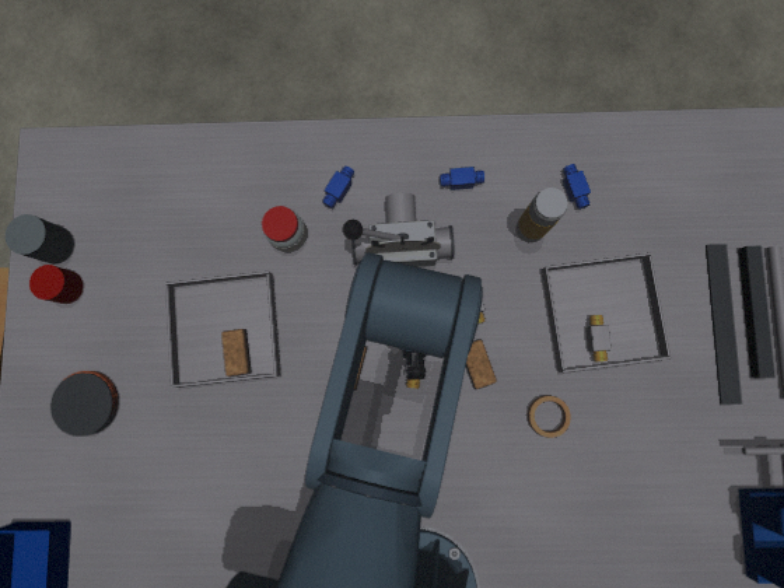

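```bash
python3 - <<'E'
from h import *
s=camera("side");t=camera("top")
print(levang(s,204.2,228.8),levang(t,230/1.4-.3,352.5/1.4-.3))
print(tri([ray(s,204.2,228.8),ray(t,230/1.4-.3,352.5/1.4-.3)]), ballpos(.698),ballpos(.73))
r,c=proj(t,[.66,.02,.15]).astype(int)
# darkness centroid of ball top
for n,p,(rr,cc) in (("s",s,(204,229)),("t",t,(164,251))):
    im=p["img"][rr-12:rr+13,cc-12:cc+13].max(2); m=(im<45).astype(np.uint8)
    k,l,st,ce=cv2.connectedComponentsWithStats(cv2.morphologyEx(m,cv2.MORPH_OPEN,np.ones((5,5),np.uint8)))
    i=1+np.argmax(st[1:,4]); y,x=ce[i][1]+rr-12,ce[i][0]+cc-12
    print(n,st[i],y,x,levang(p,y,x))
E
```

```text
(np.float64(0.736), np.float64(0.00127634176796117)) (np.float64(0.74), np.float64(0.0012065372428007566))
(array([0.66201717, 0.10163446, 0.18626708]), [6.310879385723461e-05, 6.310879385730017e-05]) [0.66350132 0.09797599 0.18959678] [0.66336967 0.10111701 0.18687267]
s [  7   7  11  11 107] 204.14018691588785 229.07476635514018 (np.float64(0.7330000000000001), np.float64(0.001872020040032872))
t [  7   5  13  14 151] 163.59602649006624 251.76821192052978 (np.float64(0.7290000000000001), np.float64(0.0005044838590986361))
```

Request:
servo_tool([
  [[0.037,0.02,0,0,1],[0.037,0.02,0,0,1],[0.037,0.02,0,0,1],[0.037,0.02,0,0,1],[0.038,0.021,0,0,1],[0,0,-0.03,0,1],[0,0,-0.04,0,1],[0,0,-0.02,0,1]],
])

```text
time_s: 13.9
eef_pos: [0.6604, 0.1022, 0.192]
eef_rot: [-0.002, 0.692, 0.722, -0.002]
wrist_force: [-0.2, 0.3, -0.4]
opening: 1.0
```

Request:
servo_tool([
  [[0,0,-0.01,0,1],[0,0,0,0,1],[0,0,0,0,1]],
])

```text
time_s: 14.2
eef_pos: [0.6628, 0.1014, 0.188]
eef_rot: [0.001, 0.693, 0.721, 0.001]
wrist_force: [0.9, 0.3, -1.1]
opening: 1.002
```

Request:
servo_tool([
  [[0,0,-0.012,0,1],[0,0,0,0,0.2],[0,0,0,0,-0.3],[0,0,0,0,-1],[0,0,0,0,-1],[0,0,0,0,-1],[0,0,0,0,-1],[0,0,0,0,-1]],
])

```text
time_s: 15.0
eef_pos: [0.6621, 0.1017, 0.1751]
eef_rot: [-0.0, 0.693, 0.721, 0.0]
wrist_force: [-1.6, 2.6, 4.4]
opening: 0.392
```

Request:
servo_tool([
  [[0,-0.002,0.002,0,-1],[0,-0.002,0.001,0,-1],[0,0,0,0,-1],[0,0,0,0,-1],[0,0,0,0,-1]],
])

```text
time_s: 15.5
eef_pos: [0.6622, 0.0981, 0.1781]
eef_rot: [-0.0, 0.693, 0.721, 0.001]
wrist_force: [-1.1, 5.6, 4.1]
opening: 0.396
```

Request:
servo_tool([
  [[0,-0.0005,0,0,-1],[0,0,0,0,0.3],[0,0,0,0,1],[0,0,0,0,1],[0,0,0,0,1],[0,0,0.03,0,1],[0,0,0.04,0,1],[0,0,0.04,0,1]],
])

```text
time_s: 16.3
eef_pos: [0.6616, 0.0966, 0.288]
eef_rot: [-0.001, 0.693, 0.721, -0.001]
wrist_force: [1.4, -0.1, 0.4]
opening: 1.002
```

Request:
servo_tool([
  [[-0.04,0,0,0,1],[-0.05,-0.01,0,0,1],[-0.05,-0.02,0,0,1],[-0.05,-0.03,0,0,1],[-0.04,-0.03,0,0,1],[0,-0.01,0,0,1],[0,0,0,0,1],[0,0,0,0,1]],
])

```text
time_s: 17.1
eef_pos: [0.4446, 0.0026, 0.2881]
eef_rot: [0.001, 0.693, 0.721, 0.0]
wrist_force: [0.4, 0.1, -0.3]
opening: 1.001
```

```bash
cat >> h.py <<'E'
def balldark(p,g):
    rr,cc=np.round(g).astype(int)
    im=p["img"][rr-14:rr+15,cc-14:cc+15].max(2); m=(im<45).astype(np.uint8)
    k,l,st,ce=cv2.connectedComponentsWithStats(cv2.morphologyEx(m,cv2.MORPH_OPEN,np.ones((5,5),np.uint8)))
    i=1+np.argmax(st[1:,4]); return ce[i][1]+rr-14,ce[i][0]+cc-14,list(st[i])
E
python3 - <<'E'
from h import *
print(get_obs()["eef_pos"])
for n in ("side","top"):
  p=camera(n)
  y,x,st=balldark(p,proj(p,ballpos(.7))); print(n,y,x,st,levang(p,y,x)); save(p,n+"6",1.4)
p=camera("wrist");save(p,"w6",1.4)
E
```

```text
[0.44462815 0.00262201 0.28813039]
side 202.71428571428572 229.88392857142858 [np.int32(10), np.int32(9), np.int32(11), np.int32(12), np.int32(112)] (np.float64(0.7), np.float64(0.0022899462087664292))
top 163.35526315789474 252.92105263157896 [np.int32(8), np.int32(8), np.int32(13), np.int32(14), np.int32(152)] (np.float64(0.698), np.float64(0.0007538078301626032))
```

View pics/w6.png

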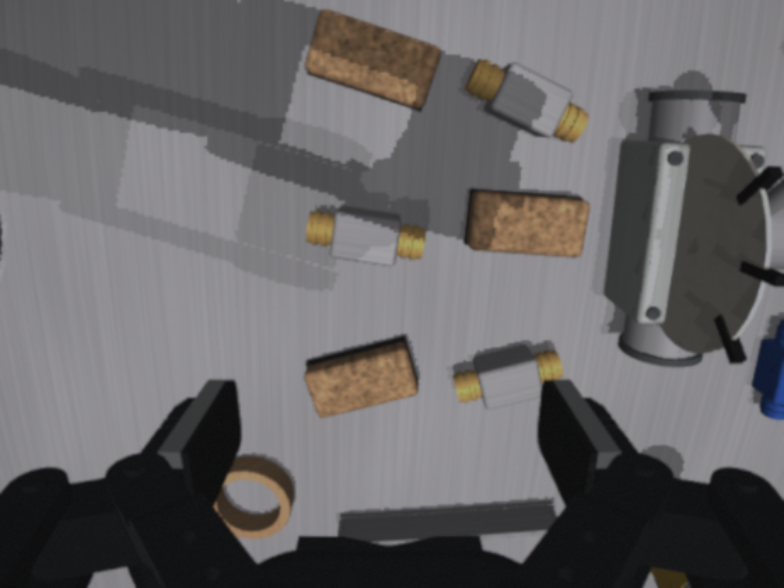

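```bash
cat >> h.py <<'E'
from scipy.optimize import minimize
def hullmask(p,polys):
    m=np.zeros((420*2,560*2),np.uint8)
    for pts in polys:
        q=np.array([proj(p,X)[::-1] for X in pts])*2+.5
        cv2.fillConvexPoly(m,cv2.convexHull(np.round(q).astype(np.int32)),1)
    return m.astype(bool)
def box(x,y,z,yaw,l,w,h):
    c,s=np.cos(yaw),np.sin(yaw)
    return [[x+c*a-s*b,y+s*a+c*b,z+d] for a in(-l/2,l/2) for b in(-w/2,w/2) for d in(-h/2,h/2)]
def shape(kind,x,y,yaw,z0=0):
    if kind=="block": return [box(x,y,z0+.015,yaw,.09,.045,.03)]
    return [box(x,y,z0+.018,yaw,.05,.036,.036),box(x,y,z0+.018,yaw,.09,.023,.022)]
def fit(p,kind,mask,z0=0):
    M=cv2.resize(mask.astype(np.uint8),(1120,840),interpolation=cv2.INTER_NEAREST).astype(bool)
    ii=np.argwhere(mask); r,c=ii.mean(0); X=onz(p,r,c,z0+.02)
    best_=None
    def f(v):
        m=hullmask(p,shape(kind,X[0]+v[0]/100,X[1]+v[1]/100,v[2],z0)); return -(m&M).sum()/max(1,(m|M).sum())
    c0=min([(f([0,0,a]),a) for a in np.arange(0,np.pi,np.pi/18)])
    r=minimize(f,[0,0,c0[1]],method="Nelder-Mead",options=dict(initial_simplex=[[0,0,c0[1]],[.5,0,c0[1]],[0,.5,c0[1]],[.1,.1,c0[1]+.15]],maxiter=120))
    return X[0]+r.x[0]/100,X[1]+r.x[1]/100,np.degrees(r.x[2])%180,-r.fun
def survey(cam="wrist",kinds=("block","coupling"),minc=.2):
    p=camera(cam); out=[]
    for k in kinds:
        for t in trace(p,k+"1"):
            if t["conf"]<minc: continue
            m=t["mask"]
            hue=cv2.cvtColor(p["img"],cv2.COLOR_BGR2HSV)[m]
            blue=np.mean((hue[:,0]>100)&(hue[:,0]<130)&(hue[:,1]>120))
            if blue>.4: continue
            e=fit(p,k,m); out.append((k,)+e)
            print(k,round(t["conf"],2),"xy",np.round(e[:2],4),"yaw",round(e[2],1),"iou",round(e[3],2),"sz",m.sum())
    return p,out
E
python3 - <<'E'
from h import *
print("W");survey("wrist");print("T");survey("top");print("S");survey("side")
E
```

```text
W
block 0.96 xy [0.4276 0.1259] yaw 164.3 iou 0.96 sz 4435
block 0.8 xy [0.5504 0.0132] yaw 178.6 iou 0.93 sz 3737
block 0.58 xy [ 0.4263 -0.1254] yaw 17.8 iou 0.93 sz 3300
coupling 0.72 xy [ 0.549  -0.1193] yaw 16.9 iou 0.85 sz 2310
coupling 0.57 xy [0.5408 0.103 ] yaw 157.8 iou 0.96 sz 3164
coupling 0.56 xy [ 0.426  -0.0015] yaw 173.4 iou 0.95 sz 2683
T
block 0.75 xy [ 0.4239 -0.1333] yaw 9.7 iou 0.6 sz 364
block 0.53 xy [0.5869 0.0095] yaw 9.4 iou 0.26 sz 142
coupling 0.58 xy [ 0.5656 -0.1146] yaw 32.2 iou 0.68 sz 293
coupling 0.21 xy [0.6879 0.0233] yaw 94.0 iou 0.16 sz 2723
S
block 0.83 xy [0.4252 0.1297] yaw 162.1 iou 0.92 sz 674
block 0.79 xy [0.5497 0.011 ] yaw 171.2 iou 0.88 sz 542
block 0.59 xy [ 0.4259 -0.1265] yaw 19.0 iou 0.93 sz 579
coupling 0.79 xy [0.5401 0.0997] yaw 150.3 iou 0.81 sz 361
coupling 0.7 xy [ 0.4258 -0.0028] yaw 165.6 iou 0.82 sz 408
coupling 0.6 xy [ 0.5497 -0.1221] yaw 14.6 iou 0.9 sz 408
```

```bash
python3 - <<'E'
from h import *
p=camera("top");im=cv2.imread("pics/top0.png")
def c4(pts):
    Q=np.array([onz(p,y/1.4-.3,x/1.4-.3,.04) for x,y in pts]); print(np.round(Q,3).tolist(),"ctr",Q.mean(0))
    e=[Q[(i+1)%4]-Q[i] for i in range(4)]; print([round(float(np.linalg.norm(a)),3) for a in e],[round(float(np.degrees(np.arctan2(a[1],a[0])))%90,1) for a in e])
c4([(168,283),(270,274),(278,377),(174,385)])
c4([(543,268),(651,255),(667,358),(560,372)])
s=camera("side")
for t in trace(s,"block_sample")[:2]: print(t["conf"],fit(s,"block",t["mask"],.005))
for t in trace(s,"coupling_sample")[:2]: print(t["conf"],fit(s,"coupling",t["mask"],.005))
for t in trace(p,"block_sample")[:2]: print(t["conf"],fit(p,"block",t["mask"],.005))
for t in trace(p,"coupling_sample")[:2]: print(t["conf"],fit(p,"coupling",t["mask"],.005))
cv2.imwrite("pics/trL.png",cv2.resize(p["img"][180:290,105:215],None,fx=5,fy=5,interpolation=cv2.INTER_CUBIC))
cv2.imwrite("pics/trR.png",cv2.resize(p["img"][170:280,375:485],None,fx=5,fy=5,interpolation=cv2.INTER_CUBIC))
E
```

```text
[[0.599, 0.487, 0.04], [0.613, 0.282, 0.04], [0.408, 0.263, 0.04], [0.396, 0.468, 0.04]] ctr [0.50396716 0.375105   0.04      ]
[0.206, 0.205, 0.205, 0.203] [3.9, 5.2, 3.4, 5.5]
[[0.613, -0.261, 0.04], [0.635, -0.474, 0.04], [0.432, -0.489, 0.04], [0.409, -0.283, 0.04]] ctr [ 0.52221534 -0.37696474  0.04      ]
[0.214, 0.203, 0.208, 0.205] [5.8, 4.2, 6.4, 6.2]
0.57 (np.float64(0.4587846166684032), np.float64(0.35834878996262903), np.float64(7.5969773143531185), np.float64(0.9040713887339654))
0.7 (np.float64(0.46934391523392305), np.float64(-0.36409269475372635), np.float64(166.33041890378948), np.float64(0.7070499657768652))
0.66 (np.float64(0.3204631376230019), np.float64(-0.24930692667288926), np.float64(160.03679537023447), np.float64(0.5174978127734033))
0.6 (np.float64(0.4584433245139442), np.float64(0.3532168876150107), np.float64(8.578396125893265), np.float64(0.939047619047619))
0.36 (np.float64(0.5608183132834915), np.float64(-0.11599057218585733), np.float64(43.12046844441747), np.float64(0.4817204301075269))
0.71 (np.float64(0.6989970343438856), np.float64(0.08902704197770157), np.float64(80.0), np.float64(0.460656591974987))
0.64 (np.float64(0.47313039870343665), np.float64(-0.36475361637861553), np.float64(179.21915629418373), np.float64(0.9006986027944112))
```

View pics/trL.png

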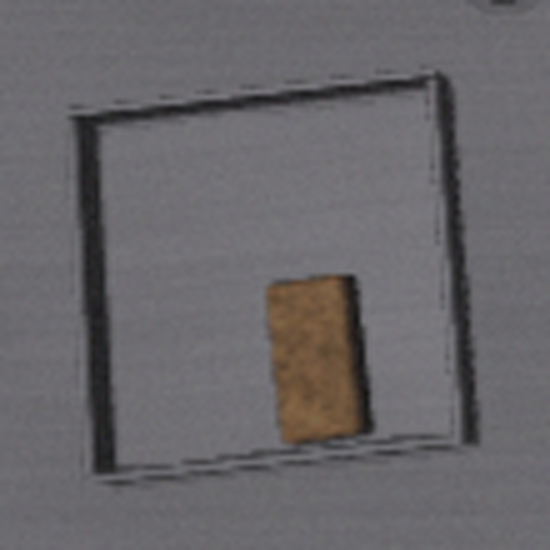

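View pics/trR.png

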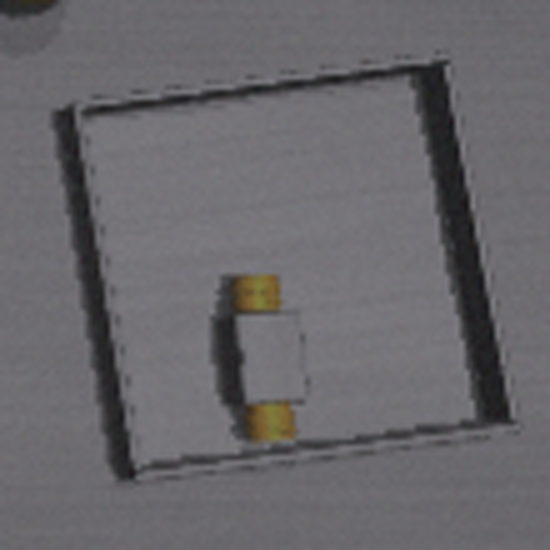

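Request:
servo_tool([
  [[-0.002,0.014,0,0.14,1],[-0.002,0.014,-0.01,0.14,1],[-0.002,0.014,-0.02,0.14,1],[-0.002,0.014,-0.02,0.14,1],[-0.002,0.014,-0.02,0.14,1],[-0.002,0.014,-0.02,0.14,1],[-0.002,0.014,-0.02,0.14,1],[-0.002,0.014,-0.02,0.14,1]],
])

```text
time_s: 18.8
eef_pos: [0.4277, 0.1153, 0.1569]
eef_rot: [0.0, 0.201, 0.98, 0.0]
wrist_force: [0.3, 0.0, -0.2]
opening: 1.002
```

Request:
servo_tool([
  [[-0.001,0.011,0,0.135,1],[0,0,0,0,1],[0,0,0,0,1],[0,0,0,0,1]],
])

```text
time_s: 19.2
eef_pos: [0.4273, 0.1253, 0.1582]
eef_rot: [0.001, 0.139, 0.99, -0.0]
wrist_force: [0.6, -0.2, 0.2]
opening: 0.999
```

```bash
cat >> h.py <<'E'
def jaw():
    o=get_obs(); q=o["eef_rot"]; return o["eef_pos"],(np.degrees(2*np.arctan2(q[2],q[1]))-90)
E
python3 - <<'E'
from h import *
print(jaw()); p,o=survey("wrist"); save(p,"w7",1.4)
E
```

```text
(array([0.42728882, 0.12530161, 0.15817229]), np.float64(74.02774564658822))
block 0.81 xy [0.5488 0.0143] yaw 174.8 iou 0.75 sz 4725
block 0.8 xy [ 0.4528 -0.1415] yaw 107.5 iou 0.8 sz 3359
block 0.68 xy [0.4263 0.1261] yaw 164.3 iou 0.93 sz 7322
coupling 0.95 xy [ 0.4266 -0.0015] yaw 170.1 iou 0.85 sz 5245
coupling 0.89 xy [0.5409 0.1028] yaw 158.4 iou 0.94 sz 4030
coupling 0.59 xy [ 0.6235 -0.159 ] yaw 131.5 iou 0.65 sz 275
```

View pics/w7.png

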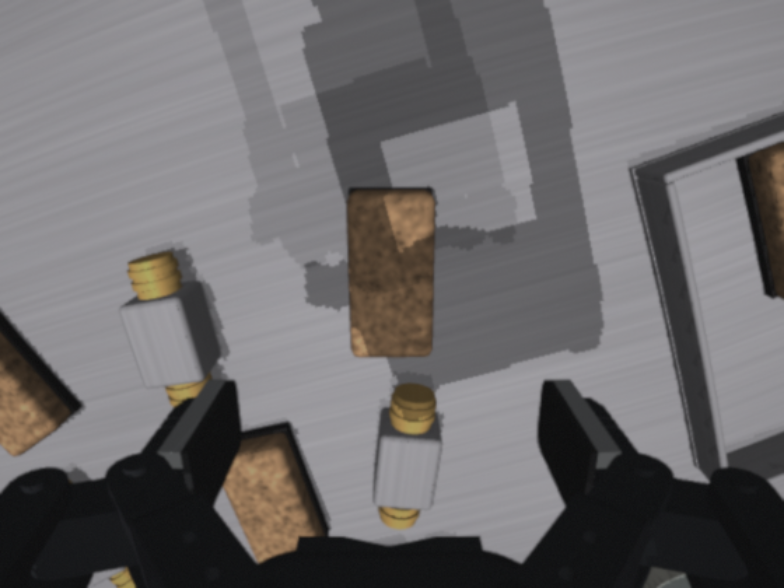

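Request:
servo_tool([
  [[0,0.001,-0.03,0,1],[0,0,-0.04,0,1],[0,0,-0.03,0,1],[0,0,-0.02,0,1],[0,0,-0.01,0,1],[0,0,-0.005,0,1],[0,0,0,0,1],[0,0,0,0,1]],
])

```text
time_s: 20.15
eef_pos: [0.4277, 0.1267, 0.0236]
eef_rot: [0.001, 0.138, 0.99, 0.0]
wrist_force: [-0.1, 0.1, 0.6]
opening: 0.998
```

Request:
servo_tool([
  [[0,0,-0.004,0,0.3],[0,0,0,0,0],[0,0,0,0,-0.5],[0,0,0,0,-1],[0,0,0,0,-1],[0,0,0,0,-1],[0,0,0,0,-1]],
])

```text
time_s: 20.85
eef_pos: [0.4272, 0.1268, 0.0191]
eef_rot: [0.0, 0.137, 0.991, 0.0]
wrist_force: [0.5, 0.3, 5.8]
opening: 0.513
```

Request:
servo_tool([
  [[0,0,0.03,0,-1],[0,0,0.04,0,-1],[0,0,0.04,0,-1],[0,0,0.03,0,-1],[0,0,0,0,-1]],
])

```text
time_s: 21.35
eef_pos: [0.4296, 0.1269, 0.1628]
eef_rot: [0.004, 0.137, 0.991, 0.001]
wrist_force: [-0.5, -0.2, -0.6]
opening: 0.511
```

Request:
servo_tool([
  [[0.015,0.037,0,0.045,-1],[0.015,0.037,0,0.045,-1],[0.015,0.037,0,0.045,-1],[0.015,0.037,0,0.045,-1],[0.015,0.037,0,0.045,-1],[0.015,0.037,0,0.045,-1],[0.015,0.037,0,0.045,-1],[0.014,0.038,0,0.043,-1]],
])

```text
time_s: 22.15
eef_pos: [0.5453, 0.4248, 0.1561]
eef_rot: [-0.001, -0.042, 0.999, -0.001]
wrist_force: [0.6, -0.3, -0.6]
opening: 0.516
```

Request:
servo_tool([
  [[0,0,0,0,-1],[0,0,0,0,-1],[0,0,0,0,-1]],
])

```text
time_s: 22.45
eef_pos: [0.5448, 0.4227, 0.157]
eef_rot: [-0.001, -0.041, 0.999, -0.001]
wrist_force: [-0.4, 0.2, -1.1]
opening: 0.513
```

```bash
python3 - <<'E'
from h import *
print(jaw()); p=camera("wrist"); save(p,"w8",1.4)
for n,pt in dict(L2=(.548,.424,.005)).items(): print(proj(p,pt)*1.4)
E
```

```text
(array([0.54482625, 0.42270662, 0.15696693]), np.float64(94.67773717622029))
[275.98082086 390.84771534]
```

View pics/w8.png

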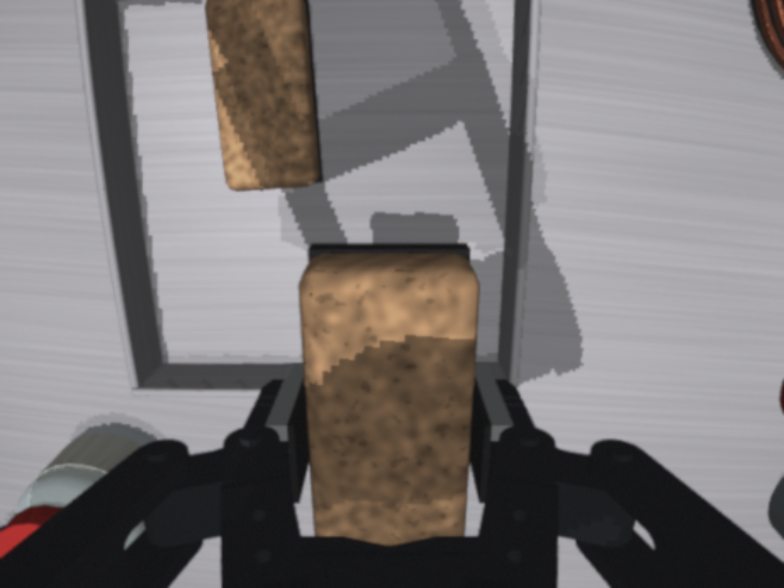

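```bash
python3 - <<'E'
from h import *
p=camera("wrist")
for x,y,z in [(165,362,.005),(500,362,.005),(135,388,.04),(125,0,.005),(82,0,.04)]: print(onz(p,y/1.4-.3,x/1.4-.3,z))
c=np.array([.504,.375]);a=np.radians(4.5);U=np.array([np.cos(a),np.sin(a)]);V=np.array([-U[1],U[0]])
for u,v,z in [(.1,-.1,.005),(.1,.1,.005),(.105,-.105,.04)]:
  X=c+u*U+v*V; print(X,proj(p,[*X,z])[::-1]*1.4)
E
```

```text
[0.61320204 0.292034   0.005     ]
[0.59605679 0.49288588 0.005     ]
[0.61255174 0.28962408 0.04      ]
[0.41336447 0.27664167 0.005     ]
[0.42057009 0.27336497 0.04      ]
[0.61153764 0.28315418] [150.20045213 357.80620506]
[0.59584582 0.48253764] [482.51396443 360.05829837]
[0.61691453 0.27856189] [115.86153094 392.78041745]
```

Request:
servo_tool([
  [[0.004,0.008,-0.02,0,-1],[0,0,-0.04,0,-1],[0,0,-0.03,0,-1],[0,0,-0.02,0,-1],[0,0,-0.01,0,-1],[0,0,-0.008,0,-1],[0,0,0,0,-1],[0,0,0,0,-1]],
])

```text
time_s: 23.35
eef_pos: [0.5505, 0.4321, 0.032]
eef_rot: [0.001, -0.041, 0.999, 0.0]
wrist_force: [0.2, 0.1, -0.7]
opening: 0.516
```

Request:
servo_tool([
  [[0,0,-0.003,0,-1],[0,0,0,0,0.05],[0,0,0,0,0.12],[0,0,0,0,0.15],[0,0,0.02,0,0.15],[0,0,0.04,0,0.15],[0,0,0.04,0,0.5],[0,0,0.03,0,1]],
])

```text
time_s: 24.15
eef_pos: [0.5505, 0.4323, 0.1608]
eef_rot: [0.001, -0.041, 0.999, 0.001]
wrist_force: [0.7, 0.2, -1.4]
opening: 0.895
```

```bash
python3 - <<'E'
from h import *
print(jaw()); p=camera("wrist"); save(p,"w9",1.4)
E
```

```text
(array([0.55049403, 0.43226216, 0.16082172]), np.float64(94.71699444872525))
```

View pics/w9.png

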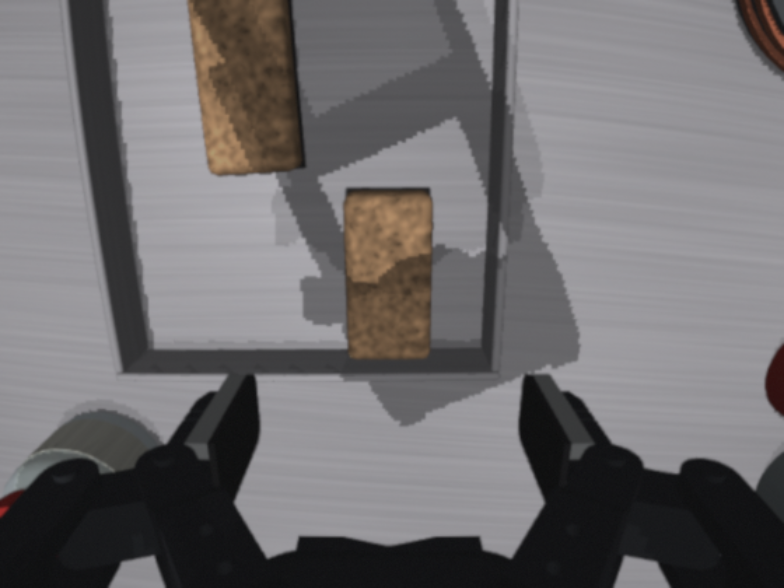

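Request:
servo_tool([
  [[0,-0.04,0,-0.015,1],[0,-0.048,0,-0.015,1],[0,-0.048,0,-0.015,1],[0,-0.048,0,-0.015,1],[0,-0.048,0,-0.015,1],[0,-0.048,0,-0.015,1],[0,-0.048,0,-0.015,1],[0,-0.048,0,-0.012,1]],
])

```text
time_s: 25.0
eef_pos: [0.5496, 0.0539, 0.1579]
eef_rot: [0.001, 0.018, 1.0, -0.0]
wrist_force: [0.4, -0.4, -0.9]
opening: 1.001
```

Request:
servo_tool([
  [[0,-0.043,0,0,1],[0,0,0,0,1],[0,0,0,0,1],[0,0,0,0,1]],
])

```text
time_s: 25.4
eef_pos: [0.5496, 0.0136, 0.1576]
eef_rot: [-0.0, 0.017, 1.0, 0.0]
wrist_force: [0.6, -0.5, 0.3]
opening: 1.002
```

```bash
python3 - <<'E'
from h import *
print(jaw()); p,o=survey("wrist"); save(p,"w10",1.4)
E
```

```text
(array([0.54964073, 0.013584  , 0.15759589]), np.float64(88.03392234119761))
block 0.95 xy [ 0.4254 -0.1255] yaw 16.9 iou 0.95 sz 7732
block 0.91 xy [0.5502 0.0117] yaw 178.1 iou 0.95 sz 7481
block 0.33 xy [0.6894 0.2796] yaw 56.2 iou 0.6 sz 1915
coupling 0.65 xy [ 0.388  -0.0078] yaw 171.9 iou 0.92 sz 1418
coupling 0.63 xy [0.5409 0.1024] yaw 158.5 iou 0.91 sz 6055
```

View pics/w10.png

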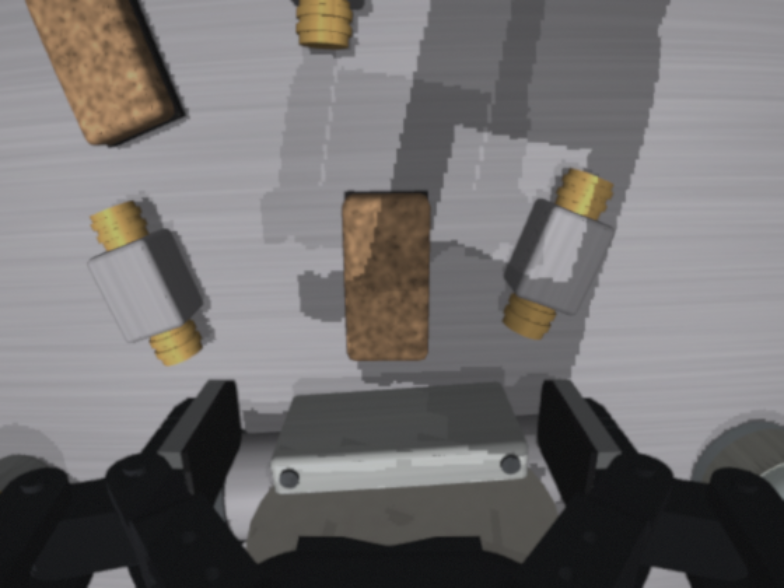

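Request:
servo_tool([
  [[0,-0.001,-0.03,0,1],[0,0,-0.04,0,1],[0,0,-0.03,0,1],[0,0,-0.02,0,1],[0,0,-0.01,0,1],[0,0,-0.008,0,1],[0,0,0,0,1],[0,0,0,0,1]],
])

```text
time_s: 26.35
eef_pos: [0.5505, 0.0118, 0.0205]
eef_rot: [0.001, 0.017, 1.0, -0.0]
wrist_force: [-0.6, -0.5, 0.2]
opening: 0.999
```

Request:
servo_tool([
  [[0,0,0,0,0.3],[0,0,0,0,0],[0,0,0,0,-0.5],[0,0,0,0,-1],[0,0,0,0,-1],[0,0,0,0,-1],[0,0,0,0,-1]],
])

```text
time_s: 27.05
eef_pos: [0.5504, 0.0115, 0.0205]
eef_rot: [0.001, 0.017, 1.0, -0.0]
wrist_force: [-1.5, -0.1, 5.7]
opening: 0.517
```

Request:
servo_tool([
  [[0,0,0.03,0,-1],[0,0,0.04,0,-1],[0,0,0.04,0,-1],[0,0,0.03,0,-1],[0,0,0,0,-1]],
])

```text
time_s: 27.55
eef_pos: [0.5527, 0.0112, 0.1646]
eef_rot: [0.004, 0.017, 1.0, -0.001]
wrist_force: [0.0, 0.0, -0.9]
opening: 0.514
```

Request:
servo_tool([
  [[0,0.035,0,0.014,-1],[0,0.043,0,0.014,-1],[0,0.043,0,0.014,-1],[0,0.043,0,0.014,-1],[0,0.043,0,0.014,-1],[0,0.043,0,0.014,-1],[0,0.043,0,0.014,-1],[0.001,0.038,0,0.015,-1]],
])

```text
time_s: 28.35
eef_pos: [0.5493, 0.3445, 0.1577]
eef_rot: [-0.001, -0.04, 0.999, -0.0]
wrist_force: [1.0, -1.2, -0.6]
opening: 0.51
```

Request:
servo_tool([
  [[0,0,-0.03,0,-1],[0,0,-0.04,0,-1],[0,0,-0.03,0,-1],[0,0,-0.01,0,-1],[0,0,0,0,-1],[0,0,0,0,-1]],
])

```text
time_s: 28.95
eef_pos: [0.5514, 0.3429, 0.0505]
eef_rot: [0.001, -0.039, 0.999, 0.0]
wrist_force: [-0.1, -0.3, -0.8]
opening: 0.517
```

Request:
servo_tool([
  [[0.002,0,-0.015,0,-1],[0,0,-0.009,0,-1],[0,0,0,0,-1],[0,0,0,0,0.05],[0,0,0,0,0.12],[0,0,0,0,0.15],[0,0,0.01,0,0.15],[0,0,0.03,0,0.15]],
])

```text
time_s: 29.75
eef_pos: [0.5503, 0.3418, 0.0633]
eef_rot: [-0.003, -0.039, 0.999, -0.001]
wrist_force: [-0.1, 0.4, -0.2]
opening: 0.576
```

Request:
servo_tool([
  [[0,0,0.04,0,0.5],[0,0,0.05,0,1],[0,0,0,0,1],[0,0,0,0,1]],
])

```text
time_s: 30.15
eef_pos: [0.5541, 0.3434, 0.1588]
eef_rot: [0.003, -0.039, 0.999, 0.001]
wrist_force: [-0.4, -0.1, -0.4]
opening: 0.999
```

```bash
python3 - <<'E'
from h import *
print(jaw()); p=camera("wrist"); save(p,"w11",1.4); survey("side")
E
```

```text
(array([0.55407241, 0.34336853, 0.15880749]), np.float64(94.48670332529574))
block 0.92 xy [0.556  0.3419] yaw 4.0 iou 0.85 sz 699
block 0.82 xy [ 0.4247 -0.1245] yaw 19.1 iou 0.87 sz 504
block 0.6 xy [0.5524 0.4312] yaw 3.8 iou 0.92 sz 803
coupling 0.97 xy [0.5407 0.1016] yaw 156.8 iou 0.94 sz 470
coupling 0.89 xy [ 0.389  -0.0084] yaw 170.6 iou 0.87 sz 445
coupling 0.55 xy [ 0.5484 -0.121 ] yaw 17.0 iou 0.84 sz 372
```

View pics/w11.png

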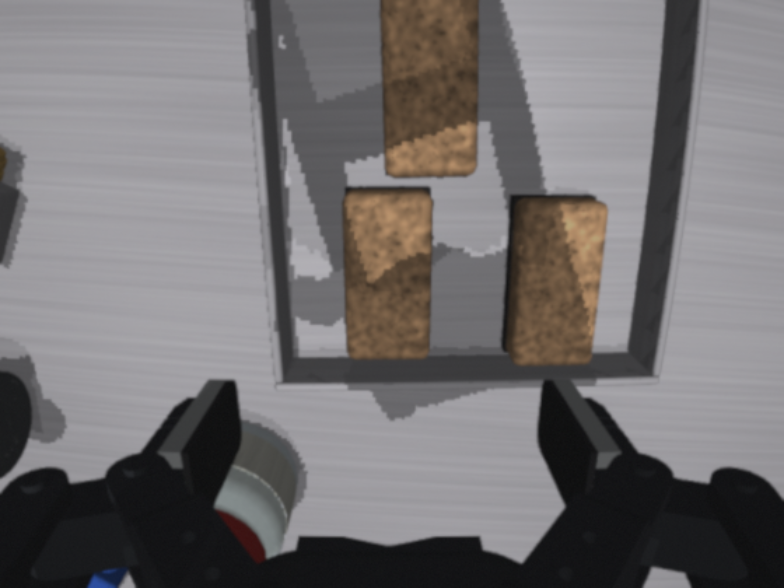

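Request:
servo_tool([
  [[-0.01,-0.04,0,0.022,1],[-0.013,-0.047,0,0.022,1],[-0.013,-0.047,0,0.022,1],[-0.013,-0.047,0,0.022,1],[-0.013,-0.047,0,0.022,1],[-0.013,-0.047,0,0.022,1],[-0.013,-0.047,0,0.022,1],[-0.013,-0.047,0,0.022,1]],
])

```text
time_s: 31.15
eef_pos: [0.4501, -0.0276, 0.1546]
eef_rot: [-0.001, -0.127, 0.992, 0.0]
wrist_force: [0.8, -0.5, -0.8]
opening: 1.004
```

Request:
servo_tool([
  [[-0.013,-0.047,0,0.022,1],[-0.014,-0.05,0,0.018,1],[0,-0.003,0,0,1],[0,0,0,0,1],[0,0,0,0,1]],
])

```text
time_s: 31.65
eef_pos: [0.4249, -0.1233, 0.1548]
eef_rot: [-0.001, -0.147, 0.989, 0.001]
wrist_force: [-0.2, 0.9, -0.2]
opening: 0.997
```

```bash
python3 - <<'E'
from h import *
print(jaw()); p,o=survey("wrist"); save(p,"w12",1.4)
E
```

```text
(array([ 0.42492552, -0.12331986,  0.15484571]), np.float64(106.86122112045771))
block 0.56 xy [ 0.4246 -0.128 ] yaw 17.7 iou 0.95 sz 7649
coupling 0.83 xy [ 0.3884 -0.0099] yaw 176.2 iou 0.89 sz 6165
coupling 0.6 xy [ 0.5487 -0.1194] yaw 16.4 iou 0.94 sz 4142
coupling 0.51 xy [0.6196 0.1496] yaw 34.6 iou 0.29 sz 164
```

Request:
servo_tool([
  [[0,-0.003,-0.03,0.01,1],[0,0,-0.04,0,1],[0,0,-0.03,0,1],[0,0,-0.02,0,1],[0,0,-0.01,0,1],[0,0,-0.005,0,1],[0,0,0,0,1],[0,0,0,0,1]],
])

```text
time_s: 32.6
eef_pos: [0.4261, -0.1276, 0.0215]
eef_rot: [0.001, -0.152, 0.988, -0.001]
wrist_force: [0.2, 1.1, -0.2]
opening: 0.998
```

Request:
servo_tool([
  [[0,0,0,0,0.3],[0,0,0,0,0],[0,0,0,0,-0.5],[0,0,0,0,-1],[0,0,0,0,-1],[0,0,0,0,-1],[0,0,0,0,-1]],
])

```text
time_s: 33.3
eef_pos: [0.4258, -0.1278, 0.0214]
eef_rot: [0.0, -0.151, 0.988, -0.0]
wrist_force: [-1.9, 0.7, 6.4]
opening: 0.513
```

Request:
servo_tool([
  [[0,0,0.03,0,-1],[0,0,0.04,0,-1],[0,0,0.04,0,-1],[0,0,0.03,0,-1],[0,0,0,0,-1]],
])

```text
time_s: 33.8
eef_pos: [0.4279, -0.129, 0.1652]
eef_rot: [0.003, -0.152, 0.988, -0.003]
wrist_force: [-0.4, 0.2, -1.5]
opening: 0.519
```

Request:
servo_tool([
  [[0.002,0.04,0,-0.019,-1],[0.002,0.047,0,-0.019,-1],[0.002,0.047,0,-0.019,-1],[0.002,0.047,0,-0.019,-1],[0.002,0.047,0,-0.019,-1],[0.002,0.047,0,-0.019,-1],[0.002,0.047,0,-0.019,-1],[0.002,0.047,0,-0.019,-1]],
])

```text
time_s: 34.6
eef_pos: [0.4402, 0.2434, 0.1594]
eef_rot: [-0.001, -0.076, 0.997, -0.0]
wrist_force: [0.6, -0.8, -1.1]
opening: 0.513
```

Request:
servo_tool([
  [[0.002,0.047,0,-0.019,-1],[0.003,0.047,0,-0.019,-1],[0.003,0.047,0,-0.019,-1],[0.002,0.047,0,-0.016,-1],[0,0,0,0,-1],[0,0,0,0,-1],[0,0,0,0,-1]],
])

```text
time_s: 35.3
eef_pos: [0.4506, 0.4284, 0.1593]
eef_rot: [-0.001, -0.039, 0.999, -0.001]
wrist_force: [-0.0, -0.3, -1.2]
opening: 0.51
```

```bash
python3 - <<'E'
from h import *
print(jaw()); p=camera("wrist"); save(p,"w13",1.4)
E
```

```text
(array([0.45062058, 0.42837071, 0.15926732]), np.float64(94.5209492437734))
```

View pics/w13.png

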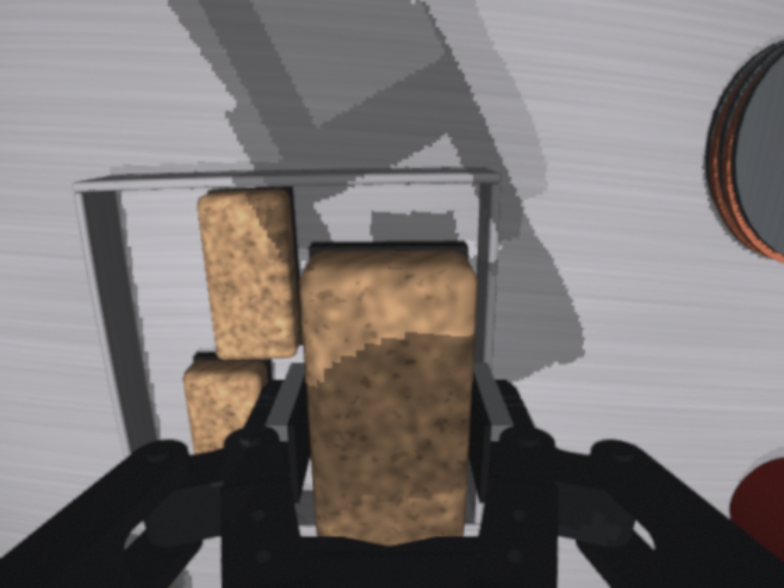

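```bash
python3 - <<'E'
from h import *
p=camera("wrist")
for x,y,z in [(75,183,.04),(498,173,.04),(478,188,.04),(295,187,.035),(300,355,.035),(200,197,.035)]: print(x,onz(p,y/1.4-.3,x/1.4-.3,z))
for x,y in [(.405,.405),(.405,.45),(.497,.45)]:
  print(proj(p,[x,y,.01])[::-1]*1.4)
E
```

```text
75 [0.40970431 0.27053603 0.04      ]
498 [0.39068305 0.47480949 0.04      ]
478 [0.39848628 0.4662188  0.04      ]
295 [0.40541121 0.37880717 0.035     ]
300 [0.49382595 0.38376697 0.035     ]
200 [0.41349584 0.3319916  0.035     ]
[352.10896372 184.36381864]
[436.63986013 191.08787193]
[420.05789023 349.96315584]
```

Request:
servo_tool([
  [[0.001,-0.004,-0.02,0,-1],[0,0,-0.03,0,-1],[0,0,-0.03,0,-1],[0,0,-0.01,0,-1],[0,0,0,0,-1],[0,0,0,0,-1],[0,0,0,0,-1]],
])

```text
time_s: 36.1
eef_pos: [0.4535, 0.4262, 0.0727]
eef_rot: [0.001, -0.039, 0.999, 0.001]
wrist_force: [0.5, -0.0, -0.5]
opening: 0.517
```

Request:
servo_tool([
  [[0,0,-0.02,0,-1],[0,0,-0.012,0,-1],[0,0,-0.009,0,-1],[0,0,0,0,-1],[0,0,0,0,-1],[0,0,0,0,-1]],
])

```text
time_s: 36.7
eef_pos: [0.4527, 0.426, 0.0303]
eef_rot: [0.001, -0.04, 0.999, 0.0]
wrist_force: [0.4, 0.2, -1.1]
opening: 0.511
```

Request:
servo_tool([
  [[0,-0.001,-0.003,0,-1],[0,0,0,0,-1],[0,0,0,0,0.05],[0,0,0,0,0.08],[0,0,0,0,0.1],[0,0,0,0,0.12],[0,0,0.015,0,0.12],[0,0,0.03,0,0.12]],
])

```text
time_s: 37.5
eef_pos: [0.4505, 0.4235, 0.0703]
eef_rot: [-0.002, -0.04, 0.999, -0.001]
wrist_force: [0.8, 0.1, -0.0]
opening: 0.566
```

Request:
servo_tool([
  [[0,0,0.04,0,0.5],[0,0,0.05,0,1],[0,0,0.03,0,1],[0,0,0,0,1],[0,0,0,0,1]],
])

```text
time_s: 38.0
eef_pos: [0.4527, 0.425, 0.1936]
eef_rot: [0.001, -0.04, 0.999, 0.001]
wrist_force: [-0.5, 0.9, -0.0]
opening: 1.002
```

```bash
python3 - <<'E'
from h import *
print(jaw()); p=camera("wrist"); save(p,"w14",1.4); survey("side")
E
```

```text
(array([0.45269025, 0.42497021, 0.19360454]), np.float64(94.54158528839264))
block 0.87 xy [0.5511 0.4338] yaw 0.8 iou 0.83 sz 712
block 0.71 xy [0.5318 0.3322] yaw 125.4 iou 0.41 sz 315
coupling 0.6 xy [ 0.388  -0.0106] yaw 167.1 iou 0.8 sz 399
coupling 0.58 xy [0.5389 0.1028] yaw 156.3 iou 0.7 sz 323
```

View pics/w14.png

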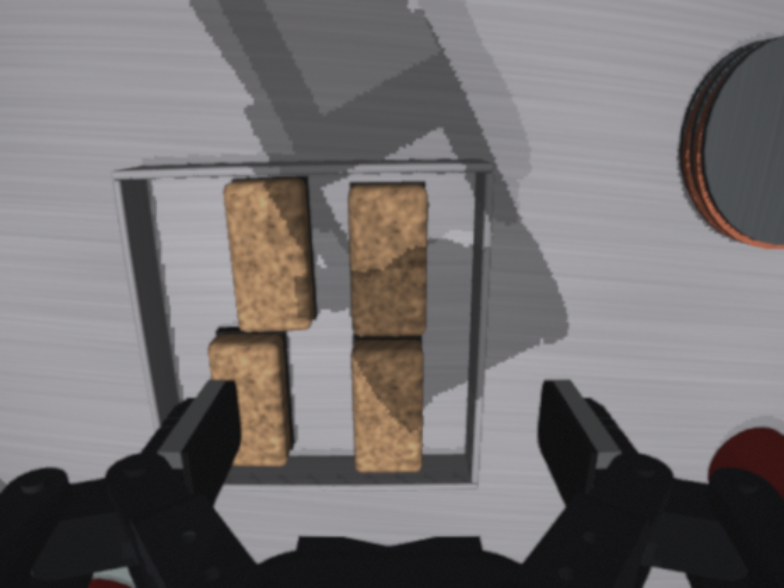

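Request:
servo_tool([
  [[0.011,-0.04,0,-0.058,1],[0.011,-0.04,-0.005,-0.058,1],[0.011,-0.04,-0.005,-0.058,1],[0.011,-0.04,-0.005,-0.058,1],[0.011,-0.04,-0.005,-0.058,1],[0.011,-0.04,-0.005,-0.058,1],[0.011,-0.04,-0.005,-0.058,1],[0.011,-0.042,-0.005,-0.056,1]],
])

```text
time_s: 39.0
eef_pos: [0.5397, 0.1011, 0.1552]
eef_rot: [-0.001, 0.191, 0.982, -0.0]
wrist_force: [1.3, 1.2, 0.5]
opening: 0.999
```

Request:
servo_tool([
  [[0,0,0,0,1],[0,0,0,0,1],[0,0,0,0,1]],
])

```text
time_s: 39.3
eef_pos: [0.5396, 0.1034, 0.1559]
eef_rot: [-0.001, 0.19, 0.982, 0.0]
wrist_force: [-0.8, 0.9, 0.8]
opening: 1.0
```

```bash
python3 - <<'E'
from h import *
print(jaw()); p,o=survey("wrist"); save(p,"w15",1.4)
E
```

```text
(array([0.5395848 , 0.10336737, 0.15594289]), np.float64(68.11521503568957))
block 0.78 xy [0.5541 0.3463] yaw 4.4 iou 0.97 sz 1935
coupling 0.81 xy [ 0.3881 -0.0096] yaw 175.5 iou 0.91 sz 7419
coupling 0.8 xy [0.5408 0.1032] yaw 158.8 iou 0.94 sz 5360
coupling 0.77 xy [ 0.5476 -0.1201] yaw 22.9 iou 0.87 sz 4853
```

View pics/w15.png

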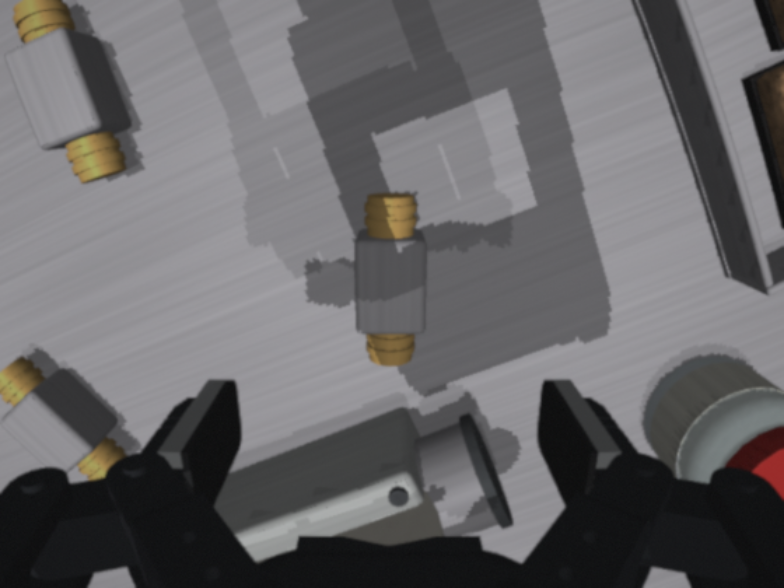

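Request:
servo_tool([
  [[0.001,0,-0.03,0,1],[0,0,-0.04,0,1],[0,0,-0.03,0,1],[0,0,-0.02,0,1],[0,0,-0.01,0,1],[0,0,-0.007,0,1],[0,0,0,0,1],[0,0,0,0,1]],
])

```text
time_s: 40.25
eef_pos: [0.5421, 0.1028, 0.0206]
eef_rot: [0.001, 0.19, 0.982, 0.0]
wrist_force: [0.7, 0.3, -0.0]
opening: 0.997
```

Request:
servo_tool([
  [[0,0,0,0,0.3],[0,0,0,0,0],[0,0,0,0,-0.5],[0,0,0,0,-1],[0,0,0,0,-1],[0,0,0,0,-1],[0,0,0,0,-1],[0,0,0,0,-1]],
])

```text
time_s: 41.05
eef_pos: [0.5418, 0.1026, 0.0202]
eef_rot: [0.001, 0.19, 0.982, 0.0]
wrist_force: [0.2, -0.2, 5.8]
opening: 0.412
```

Request:
servo_tool([
  [[0,0,0.03,0,-1],[0,0,0.04,0,-1],[0,0,0.04,0,-1],[0,0,0.03,0,-1],[0,0,0,0,-1]],
])

```text
time_s: 41.55
eef_pos: [0.5441, 0.1026, 0.1642]
eef_rot: [0.004, 0.19, 0.982, 0.001]
wrist_force: [0.0, -0.0, -2.6]
opening: 0.415
```

Request:
servo_tool([
  [[0,-0.038,0,0.041,-1],[0,-0.044,0,0.041,-1],[0,-0.044,0,0.041,-1],[0,-0.044,0,0.041,-1],[0,-0.044,0,0.041,-1],[0,-0.044,0,0.041,-1],[0,-0.044,0,0.041,-1],[0,-0.044,0,0.041,-1]],
])

```text
time_s: 42.35
eef_pos: [0.5398, -0.2445, 0.1573]
eef_rot: [-0.001, 0.027, 1.0, 0.001]
wrist_force: [1.2, 0.5, -2.7]
opening: 0.414
```

Request:
servo_tool([
  [[0,-0.044,0,0.041,-1],[0.01,-0.044,0,0.041,-1],[0.01,-0.044,0,0.041,-1],[0.01,-0.042,0,0.036,-1],[0,0,0,0,-1],[0,0,0,0,-1],[0,0,0,0,-1]],
])

```text
time_s: 43.05
eef_pos: [0.5705, -0.4158, 0.1575]
eef_rot: [-0.001, -0.052, 0.999, 0.001]
wrist_force: [0.1, -0.0, -1.6]
opening: 0.407
```

```bash
python3 - <<'E'
from h import *
print(jaw()); p=camera("wrist"); save(p,"w16",1.4)
c=np.array([.522,-.377]);a=np.radians(6);U=np.array([np.cos(a),np.sin(a)]);V=np.array([-U[1],U[0]])
for u,v,z in [(.1,-.1,.005),(.1,.1,.005),(.105,-.105,.04),(.105,.105,.04),(-.1,.1,.005)]:
  X=c+u*U+v*V; print(X,proj(p,[*X,z])[::-1]*1.4)
E
```

```text
(array([ 0.57048066, -0.41583456,  0.15749053]), np.float64(95.98254829530492))
[ 0.63190504 -0.46599934] [293.01949003 360.97717277]
[ 0.61099934 -0.26709496] [624.96672364 359.17551358]
[ 0.63740029 -0.47044931] [273.20487098 397.43727975]
[ 0.61544931 -0.26159971] [659.18130935 394.2140731 ]
[ 0.41209496 -0.28800066] [668.26734473  -0.90195701]
```

View pics/w16.png

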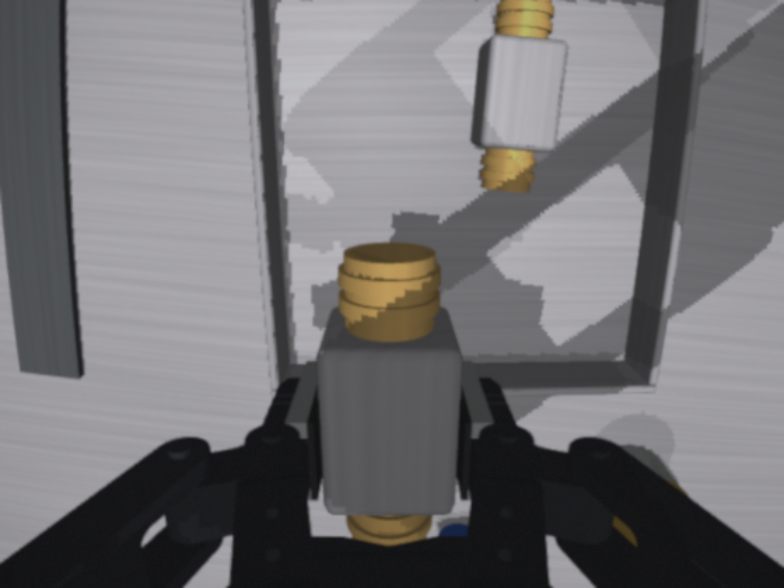

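Request:
servo_tool([
  [[0,0,-0.02,0,-1],[0,0,-0.04,0,-1],[0,0,-0.03,0,-1],[0,0,-0.02,0,-1],[0,0,-0.01,0,-1],[0,0,0,0,-1],[0,0,0,0,-1],[0,0,0,0,-1]],
])

```text
time_s: 43.9
eef_pos: [0.5724, -0.4182, 0.0418]
eef_rot: [0.001, -0.052, 0.999, -0.001]
wrist_force: [0.2, 0.2, -1.6]
opening: 0.41
```

Request:
servo_tool([
  [[0,0,-0.01,0,-1],[0,0,-0.003,0,-1],[0,0,0,0,-0.1],[0,0,0,0,0],[0,0,0,0,0],[0,0,0.015,0,0],[0,0,0.03,0,0],[0,0,0.04,0,0.5]],
])

```text
time_s: 44.7
eef_pos: [0.5703, -0.4165, 0.1115]
eef_rot: [-0.001, -0.052, 0.999, 0.001]
wrist_force: [0.8, -0.6, 0.1]
opening: 0.653
```

Request:
servo_tool([
  [[0,0,0.04,0,1],[0,0,0.02,0,1],[0,0,0,0,1],[0,0,0,0,1]],
])

```text
time_s: 45.1
eef_pos: [0.5714, -0.4176, 0.1727]
eef_rot: [0.001, -0.052, 0.999, -0.001]
wrist_force: [-0.4, -0.5, 0.1]
opening: 0.997
```

```bash
python3 - <<'E'
from h import *
print(jaw()); p=camera("wrist"); save(p,"w17",1.4)
E
```

```text
(array([ 0.57136467, -0.41757175,  0.17268982]), np.float64(95.96791078079718))
```

View pics/w17.png

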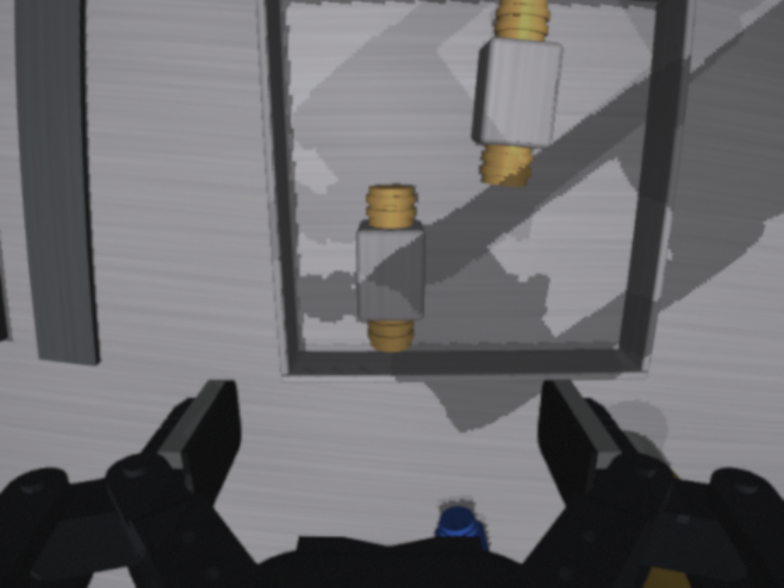

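Request:
servo_tool([
  [[-0.005,0.038,0,0.027,1],[-0.005,0.043,-0.003,0.027,1],[-0.005,0.043,-0.003,0.027,1],[-0.005,0.043,-0.003,0.027,1],[-0.003,0.043,-0.003,0.027,1],[0,0.043,-0.003,0.027,1],[0,0.044,0,0.025,1]],
])

```text
time_s: 45.85
eef_pos: [0.5463, -0.1182, 0.1541]
eef_rot: [-0.002, -0.145, 0.989, 0.001]
wrist_force: [0.9, 0.3, 0.3]
opening: 0.999
```

Request:
servo_tool([
  [[0,0,0,0,1],[0,0,0,0,1],[0,0,0,0,1]],
])

```text
time_s: 46.15
eef_pos: [0.5479, -0.1211, 0.1558]
eef_rot: [-0.001, -0.145, 0.989, 0.0]
wrist_force: [0.4, 0.2, -0.6]
opening: 1.002
```

```bash
python3 - <<'E'
from h import *
print(jaw()); p,o=survey("wrist"); save(p,"w18",1.4)
E
```

```text
(array([ 0.54790745, -0.12105495,  0.15578112]), np.float64(106.64835935246151))
coupling 0.82 xy [ 0.3877 -0.0112] yaw 175.7 iou 0.92 sz 5999
coupling 0.72 xy [ 0.5492 -0.1193] yaw 17.2 iou 0.95 sz 5457
```

View pics/w18.png

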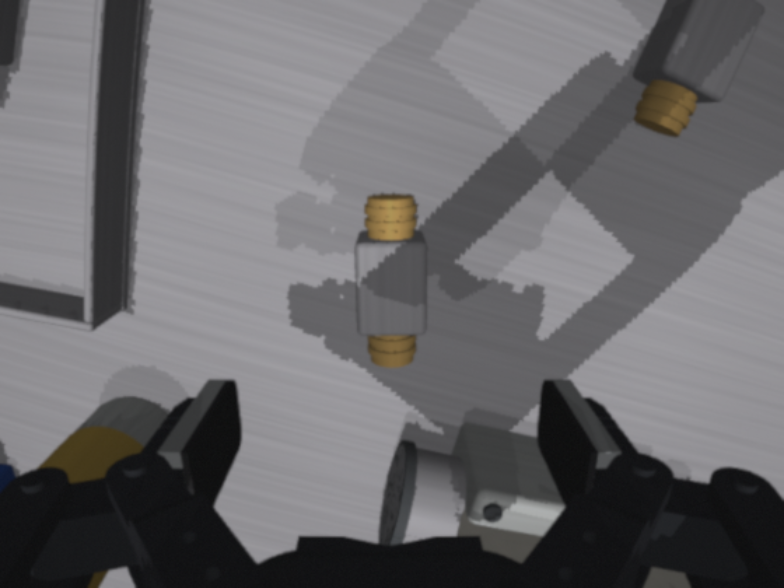

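Request:
servo_tool([
  [[0.001,0.001,-0.03,0,1],[0,0,-0.04,0,1],[0,0,-0.03,0,1],[0,0,-0.02,0,1],[0,0,-0.01,0,1],[0,0,-0.007,0,1],[0,0,0,0,1],[0,0,0,0,1]],
])

```text
time_s: 47.1
eef_pos: [0.55, -0.1199, 0.0206]
eef_rot: [0.001, -0.145, 0.989, -0.0]
wrist_force: [-0.1, -0.4, 0.6]
opening: 1.002
```

Request:
servo_tool([
  [[0,0,0,0,0.3],[0,0,0,0,0],[0,0,0,0,-0.5],[0,0,0,0,-1],[0,0,0,0,-1],[0,0,0,0,-1],[0,0,0,0,-1],[0,0,0,0,-1]],
])

```text
time_s: 47.9
eef_pos: [0.5498, -0.1196, 0.0203]
eef_rot: [0.001, -0.145, 0.989, -0.0]
wrist_force: [-0.7, 1.5, 5.8]
opening: 0.409
```

Request:
servo_tool([
  [[0,0,0.03,0,-1],[0,0,0.04,0,-1],[0,0,0.04,0,-1],[0,0,0.03,0,-1],[0,0,0,0,-1]],
])

```text
time_s: 48.4
eef_pos: [0.5518, -0.1204, 0.1642]
eef_rot: [0.003, -0.145, 0.989, -0.002]
wrist_force: [-0.4, 0.0, -2.1]
opening: 0.413
```

Request:
servo_tool([
  [[0,-0.03,0,-0.031,-1],[0,-0.037,0,-0.031,-1],[0,-0.037,0,-0.031,-1],[0.004,-0.037,0,-0.031,-1],[0.004,-0.036,0,-0.031,-1],[0.003,-0.03,0,-0.032,-1],[0,0,-0.02,0,-1],[0,0,-0.03,0,-1]],
])

```text
time_s: 49.2
eef_pos: [0.5603, -0.3281, 0.1088]
eef_rot: [0.001, -0.051, 0.999, -0.001]
wrist_force: [1.1, 0.4, -1.7]
opening: 0.412
```

Request:
servo_tool([
  [[0,0,-0.03,0,-1],[0,0,-0.03,0,-1],[0,0,-0.01,0,-1],[0,0,0,0,-1],[0,0,0,0,-1],[0,0,0,0,-1]],
])

```text
time_s: 49.8
eef_pos: [0.5613, -0.3273, 0.0415]
eef_rot: [0.001, -0.052, 0.999, -0.001]
wrist_force: [0.3, 0.5, -1.6]
opening: 0.404
```

Request:
servo_tool([
  [[0,0,-0.011,0,-1],[0,0,-0.003,0,-1],[0,0,0,0,-0.1],[0,0,0,0,0],[0,0,0,0,0],[0,0,0.015,0,0],[0,0,0.03,0,0],[0,0,0.04,0,0.5]],
])

```text
time_s: 50.6
eef_pos: [0.5591, -0.3255, 0.1106]
eef_rot: [-0.001, -0.052, 0.999, 0.001]
wrist_force: [0.4, -0.9, -0.6]
opening: 0.651
```

Request:
servo_tool([
  [[0,0,0.04,0,1],[0,0,0.01,0,1],[0,0,0,0,1],[0,0,0,0,1]],
])

```text
time_s: 51.0
eef_pos: [0.5598, -0.326, 0.1602]
eef_rot: [-0.0, -0.052, 0.999, 0.0]
wrist_force: [-0.8, -0.9, 0.0]
opening: 1.002
```

```bash
python3 - <<'E'
from h import *
print(jaw()); p=camera("wrist"); save(p,"w19",1.4); survey("side",("coupling",))
E
```

```text
(array([ 0.55980077, -0.32604239,  0.160195  ]), np.float64(95.96836773790832))
coupling 0.79 xy [ 0.5658 -0.3339] yaw 179.3 iou 0.75 sz 272
coupling 0.77 xy [ 0.3889 -0.0102] yaw 173.5 iou 0.91 sz 466
coupling 0.59 xy [ 0.573  -0.4225] yaw 1.1 iou 0.76 sz 261
coupling 0.57 xy [ 0.7719 -0.0421] yaw 156.9 iou 0.52 sz 180
```

View pics/w19.png

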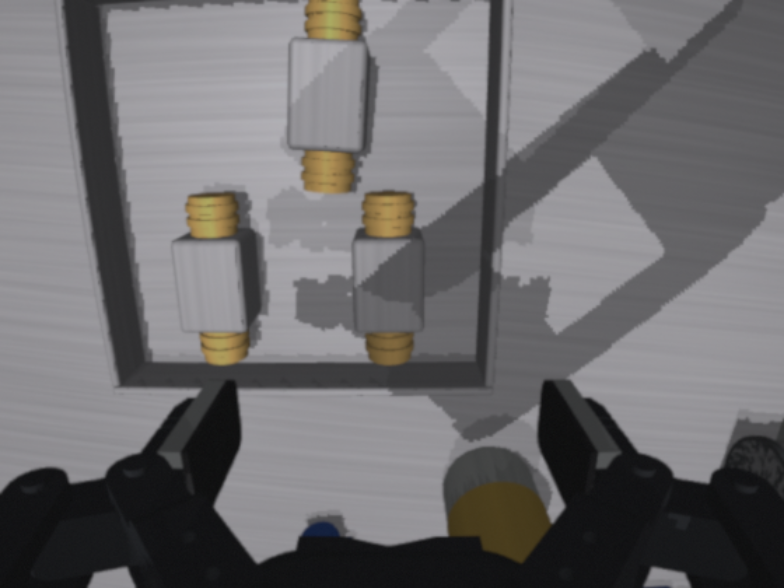

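Request:
servo_tool([
  [[-0.019,0.035,0,-0.02,1],[-0.019,0.035,0,-0.02,1],[-0.019,0.035,0,-0.02,1],[-0.019,0.035,0,-0.02,1],[-0.019,0.035,0,-0.02,1],[-0.019,0.035,0,-0.02,1],[-0.019,0.035,0,-0.02,1],[-0.019,0.035,0,-0.02,1]],
])

```text
time_s: 51.95
eef_pos: [0.4065, -0.0449, 0.1594]
eef_rot: [-0.001, 0.029, 1.0, 0.0]
wrist_force: [0.4, 0.2, 0.3]
opening: 1.001
```

Request:
servo_tool([
  [[-0.02,0.035,0,-0.023,1],[0,0,0,0,1],[0,0,0,0,1],[0,0,0,0,1]],
])

```text
time_s: 52.35
eef_pos: [0.3887, -0.012, 0.1604]
eef_rot: [-0.0, 0.039, 0.999, -0.0]
wrist_force: [-0.4, -0.3, 0.5]
opening: 1.0
```

```bash
python3 - <<'E'
from h import *
print(jaw()); p,o=survey("wrist"); save(p,"w20",1.4)
E
```

```text
(array([ 0.38865903, -0.01196495,  0.16044765]), np.float64(85.47746333567343))
coupling 0.65 xy [ 0.3879 -0.0102] yaw 174.9 iou 0.94 sz 5185
```

View pics/w20.png

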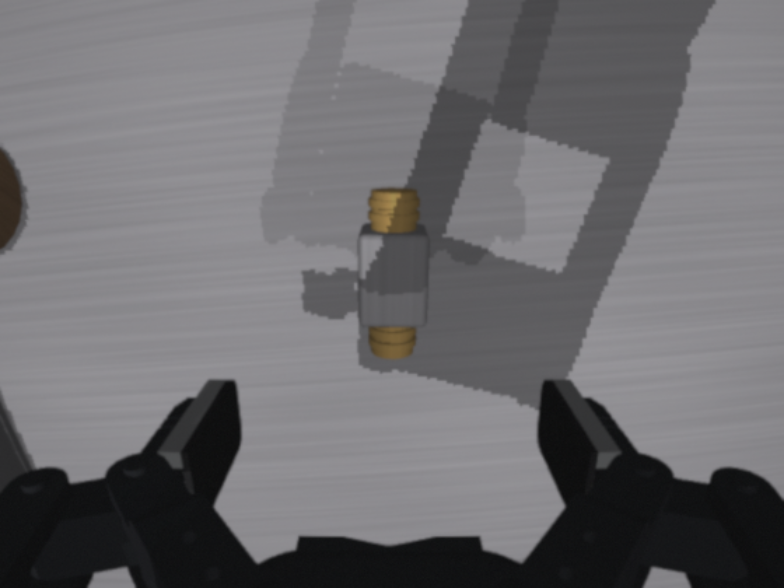

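Request:
servo_tool([
  [[0,0.002,-0.03,0,1],[0,0,-0.04,0,1],[0,0,-0.03,0,1],[0,0,-0.02,0,1],[0,0,-0.01,0,1],[0,0,-0.01,0,1],[0,0,0,0,1],[0,0,0,0,1]],
])

```text
time_s: 53.3
eef_pos: [0.3888, -0.0097, 0.0211]
eef_rot: [0.0, 0.039, 0.999, -0.0]
wrist_force: [0.7, 0.6, 0.3]
opening: 1.001
```

Request:
servo_tool([
  [[0,0,0,0,0.3],[0,0,0,0,0],[0,0,0,0,-0.5],[0,0,0,0,-1],[0,0,0,0,-1],[0,0,0,0,-1],[0,0,0,0,-1],[0,0,0,0,-1]],
])

```text
time_s: 54.1
eef_pos: [0.3888, -0.0095, 0.0212]
eef_rot: [0.0, 0.039, 0.999, -0.0]
wrist_force: [-1.6, 0.2, 5.5]
opening: 0.407
```

Request:
servo_tool([
  [[0,0,0.03,0,-1],[0,0,0.04,0,-1],[0,0,0.04,0,-1],[0,0,0.03,0,-1],[0,0,0,0,-1]],
])

```text
time_s: 54.6
eef_pos: [0.3909, -0.0102, 0.1646]
eef_rot: [0.004, 0.039, 0.999, -0.001]
wrist_force: [-0.0, -0.3, -2.1]
opening: 0.409
```

Request:
servo_tool([
  [[0.009,-0.036,0,-0.06,-1],[0.009,-0.043,0,-0.06,-1],[0.009,-0.043,0,-0.06,-1],[0.009,-0.043,0,-0.06,-1],[0.009,-0.043,0,-0.06,-1],[0.009,-0.043,0,-0.06,-1],[0.009,-0.043,0,-0.06,-1],[0.009,-0.043,0,-0.06,-1]],
])

```text
time_s: 55.4
eef_pos: [0.4594, -0.3473, 0.1582]
eef_rot: [-0.001, 0.277, 0.961, 0.001]
wrist_force: [1.8, -0.1, -2.8]
opening: 0.414
```

Request:
servo_tool([
  [[0.009,-0.043,0,-0.06,-1],[0.008,-0.042,0,-0.062,-1],[0,0,0,0,-1],[0,0,0,0,-1],[0,0,0,0,-1]],
])

```text
time_s: 55.9
eef_pos: [0.4765, -0.4297, 0.1587]
eef_rot: [-0.001, 0.333, 0.943, 0.001]
wrist_force: [-0.1, 0.2, -2.7]
opening: 0.408
```

```bash
python3 - <<'E'
from h import *
print(jaw()); p=camera("wrist"); save(p,"w21",1.4)
E
```

```text
(array([ 0.47653831, -0.4296652 ,  0.15872798]), np.float64(51.0388914103431))
```

View pics/w21.png

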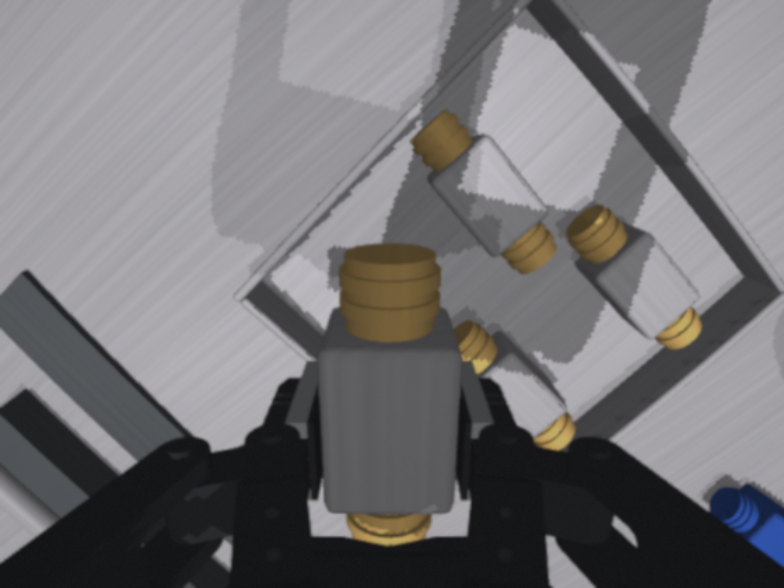

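```bash
python3 - <<'E'
from h import *
p=camera("wrist"); im=p["img"].copy()
for x,y,a in [(.4775,-.432,-39)]:
  for b in (box(x,y,.023,np.radians(a),.05,.036,.036),box(x,y,.023,np.radians(a),.09,.024,.024),box(x,y,.03,np.radians(a),.022,.068,.03)):
    q=np.array([proj(p,X)[::-1] for X in b]); cv2.polylines(im,[cv2.convexHull(q.astype(np.int32))],True,(0,0,255),1)
cv2.imwrite("pics/w22.png",cv2.resize(im,None,fx=1.4,fy=1.4))
E
```

```text
(no output)
```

View pics/w22.png

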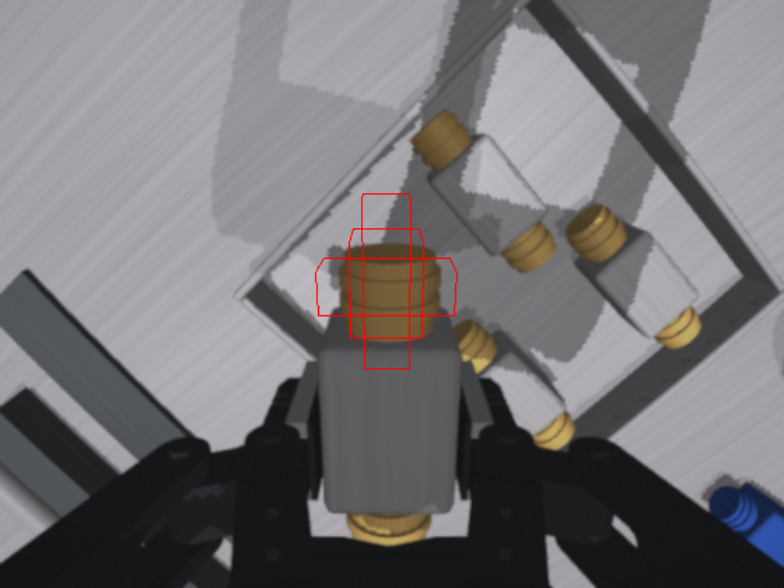

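Request:
servo_tool([
  [[0,-0.006,-0.02,0,-1],[0,0,-0.04,0,-1],[0,0,-0.03,0,-1],[0,0,-0.02,0,-1],[0,0,-0.005,0,-1],[0,0,0,0,-1],[0,0,0,0,-1],[0,0,0,0,-1]],
])

```text
time_s: 56.8
eef_pos: [0.4782, -0.4383, 0.0477]
eef_rot: [0.001, 0.334, 0.943, -0.001]
wrist_force: [-0.8, 0.4, -2.6]
opening: 0.412
```

Request:
servo_tool([
  [[0,0.002,-0.011,0,-1],[0,0,-0.007,0,-1],[0,0,-0.003,0,-1],[0,0,0,0,-1],[0,0,0,0,-0.1],[0,0,0,0,-0.05],[0,0,0,0,-0.02],[0,0,0.015,0,-0.02]],
])

```text
time_s: 57.6
eef_pos: [0.4759, -0.4338, 0.0374]
eef_rot: [-0.002, 0.334, 0.943, 0.001]
wrist_force: [-1.0, 0.6, -0.1]
opening: 0.489
```

Request:
servo_tool([
  [[0,0,0.03,0,0],[0,0,0.04,0,0.5],[0,0,0.04,0,1],[0,0,0.03,0,1],[0,0,0,0,1],[0,0,0,0,1]],
])

```text
time_s: 58.2
eef_pos: [0.4776, -0.4359, 0.1815]
eef_rot: [0.001, 0.334, 0.943, -0.001]
wrist_force: [0.7, 0.4, 0.0]
opening: 0.998
```

```bash
python3 - <<'E'
from h import *
print(jaw()); p=camera("wrist"); save(p,"w23",1.4); p=camera("side"); save(p,"s23",1.4)
y,x,st=balldark(p,proj(p,ballpos(.7))); print(y,x,st,levang(p,y,x))
E
```

```text
(array([ 0.47761955, -0.4359067 ,  0.18146477]), np.float64(50.99506475348977))
203.97674418604652 229.7906976744186 [np.int32(10), np.int32(12), np.int32(11), np.int32(9), np.int32(86)] (np.float64(0.724), np.float64(0.0034167264317616175))
```

View pics/w23.png

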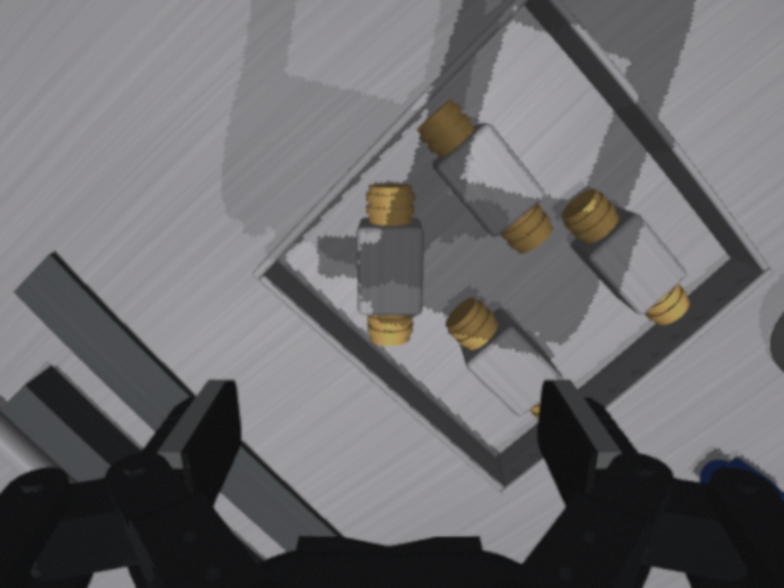

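View pics/s23.png

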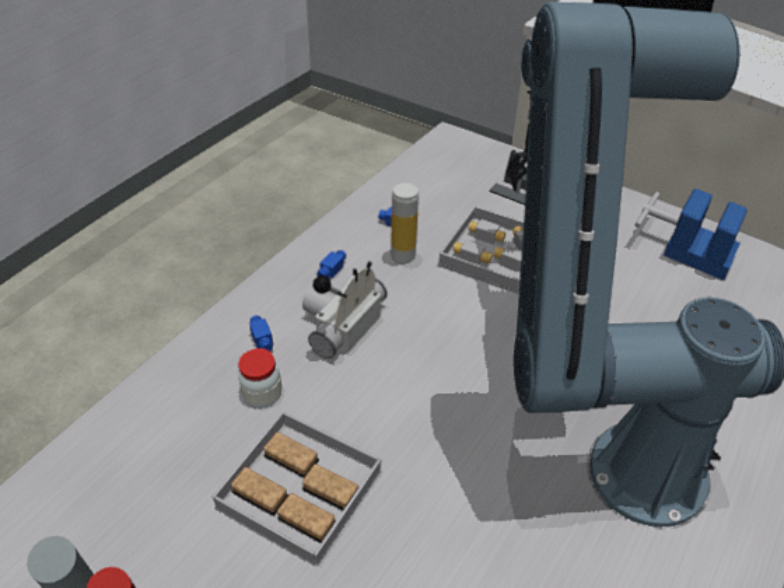

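Request:
servo_tool([
  [[0.008,0.03,0.03,-0.071,1],[0.01,0.035,0.03,-0.071,1],[0.01,0.035,0.03,-0.071,1],[0.01,0.04,0.02,-0.071,1],[0.01,0.048,0,-0.071,1],[0.01,0.048,0,-0.071,1],[0.01,0.048,0,-0.071,1],[0.01,0.048,0,-0.071,1]],
])

```text
time_s: 59.1
eef_pos: [0.5546, -0.1012, 0.2879]
eef_rot: [-0.001, 0.586, 0.81, -0.0]
wrist_force: [0.8, -0.9, -0.6]
opening: 1.001
```

Request:
servo_tool([
  [[0.02,0.045,0,-0.071,1],[0.02,0.045,0,-0.071,1],[0.02,0.04,0,-0.071,1],[0.02,0.04,0,-0.067,1],[0.02,0.032,0,0,1],[0.008,0,0,0,1],[0,0,0,0,1],[0,0,0,0,1]],
])

```text
time_s: 59.9
eef_pos: [0.6626, 0.0976, 0.2882]
eef_rot: [-0.001, 0.692, 0.722, -0.001]
wrist_force: [-0.4, 1.0, -0.6]
opening: 0.999
```

```bash
python3 - <<'E'
from h import *
print(jaw()); p=camera("wrist"); save(p,"w24",1.4)
E
```

```text
(array([0.66256541, 0.09760003, 0.28816361]), np.float64(2.367989494750219))
```

View pics/w24.png

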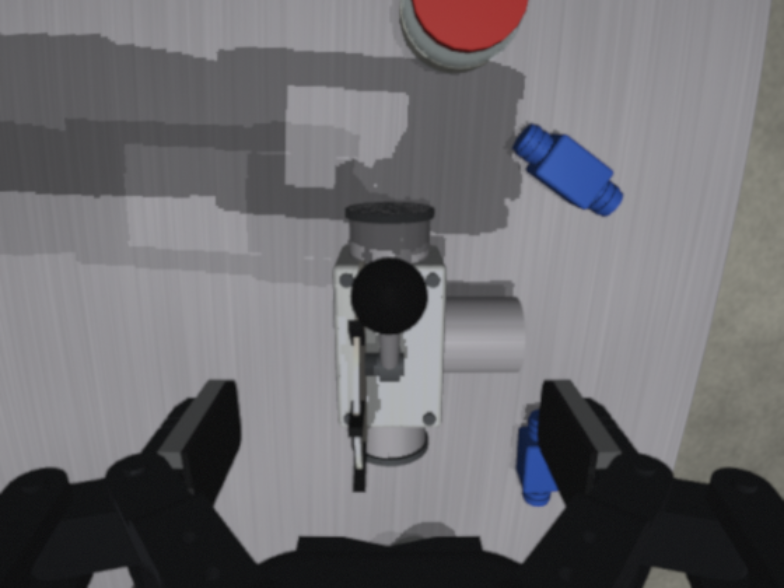

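Request:
servo_tool([
  [[0,0,-0.03,0,1],[0,0,-0.03,0,1],[0,0,-0.03,0,1],[0,0,-0.012,0,1],[0,0,-0.008,0,1],[0,0,0,0,1],[0,0,0,0,1],[0,0,0,0,1]],
])

```text
time_s: 60.75
eef_pos: [0.6642, 0.0985, 0.1815]
eef_rot: [0.001, 0.692, 0.722, 0.001]
wrist_force: [-0.6, 0.6, 0.5]
opening: 1.002
```

Request:
servo_tool([
  [[0,0,-0.002,0,0.3],[0,0,0,0,0],[0,0,0,0,-0.5],[0,0,0,0,-1],[0,0,0,0,-1],[0,0,0,0,-1],[0,0,0,0,-1]],
])

```text
time_s: 61.45
eef_pos: [0.6622, 0.0992, 0.1777]
eef_rot: [-0.001, 0.692, 0.722, -0.001]
wrist_force: [-4.5, 1.8, 4.0]
opening: 0.392
```

Request:
servo_tool([
  [[0,-0.0044,0.0036,0,-1],[0,-0.0046,0.0034,0,-1],[0.0005,-0.0047,0.0032,0,-1],[0,-0.0048,0.003,0,-1],[0.0005,-0.005,0.0027,0,-1],[0,-0.0051,0.0025,0,-1],[0.0005,-0.0052,0.0022,0,-1],[0,-0.0053,0.002,0,-1]],
])

```text
time_s: 62.25
eef_pos: [0.6658, 0.0586, 0.2013]
eef_rot: [0.001, 0.692, 0.722, 0.001]
wrist_force: [0.6, 1.2, 0.3]
opening: 0.002
```

Request:
servo_tool([
  [[0,-0.0054,0.0018,0,-1],[0.0005,-0.0055,0.0016,0,-1],[0,-0.0055,0.0013,0,-1],[0.0005,-0.0056,0.0011,0,-1],[0,-0.0056,0.0009,0,-1],[0.0005,-0.0056,0.0006,0,-1],[0,-0.0056,0.0004,0,-1],[0,-0.0057,0.0001,0,-1]],
])

```text
time_s: 63.05
eef_pos: [0.6662, 0.0146, 0.208]
eef_rot: [-0.0, 0.692, 0.722, -0.0]
wrist_force: [0.6, -0.4, -0.2]
opening: 0.003
```

Request:
servo_tool([
  [[0,0,0,0,-1],[0,0,0,0,-1],[0,0,0,0,-1]],
])

```text
time_s: 63.35
eef_pos: [0.6662, 0.0152, 0.2079]
eef_rot: [-0.0, 0.692, 0.722, 0.0]
wrist_force: [-0.3, 0.3, -1.3]
opening: 0.001
```

Request:
servo_tool([
  [[0,0,0.03,0,-1],[0,0,0.04,0,-1],[0,0,0.03,0,0],[-0.04,0,0,0,1],[-0.05,0,0,0,1],[-0.05,0,0,0,1],[-0.04,0,0,0,1],[0,0,0,0,1]],
])

```text
time_s: 64.15
eef_pos: [0.4819, 0.016, 0.3075]
eef_rot: [-0.001, 0.692, 0.722, -0.001]
wrist_force: [0.6, -0.4, 0.3]
opening: 0.991
```

Request:
servo_tool([
  [[0,0,0,0,1],[0,0,0,0,1]],
])

```text
time_s: 64.35
eef_pos: [0.4872, 0.015, 0.3086]
eef_rot: [0.001, 0.692, 0.722, 0.0]
wrist_force: [0.6, -0.3, -0.1]
opening: 0.999
```

```bash
python3 - <<'E'
from h import *
print(jaw())
for n in("side","top","wrist"):
  p=camera(n); save(p,n[0]+"25",1.4)
  for r in pinpoint(p,"lever_ball")[:2]:
    g=(r["centre"][0]*420,r["centre"][1]*560); print(n,r["conf"],g,levang(p,*g))
    try:
      y,x,st=balldark(p,g); print("  dark",y,x,st,levang(p,y,x))
    except Exception as e: print(e)
E
```

```text
(array([0.48717049, 0.01495895, 0.30858881]), np.float64(2.4150509767998045))
side 0.5 (196.014, 229.99200000000002) (np.float64(0.5780000000000001), np.float64(0.005161200872025795))
  dark 199.12173913043478 231.5304347826087 [np.int32(10), np.int32(12), np.int32(12), np.int32(11), np.int32(115)] (np.float64(0.6199999999999999), np.float64(0.0021351830409442577))
side 0.45 (168.0, 373.296) (np.float64(-1.05), np.float64(0.2989391693381334))
attempt to get argmax of an empty sequence
top 0.83 (159.6, 255.472) (np.float64(0.6140000000000001), np.float64(0.006376400957579511))
  dark 162.56410256410257 256.0128205128205 [np.int32(9), np.int32(10), np.int32(13), np.int32(14), np.int32(156)] (np.float64(0.619), np.float64(0.0008830199048528495))
wrist 0.86 (110.418, 549.472) (np.float64(0.621), np.float64(0.0008983501851223824))
  dark 110.0 547.0 [np.int32(0), np.int32(0), np.int32(25), np.int32(29), np.int32(725)] (np.float64(0.627), np.float64(0.000450047379723641))
```

View pics/s25.png

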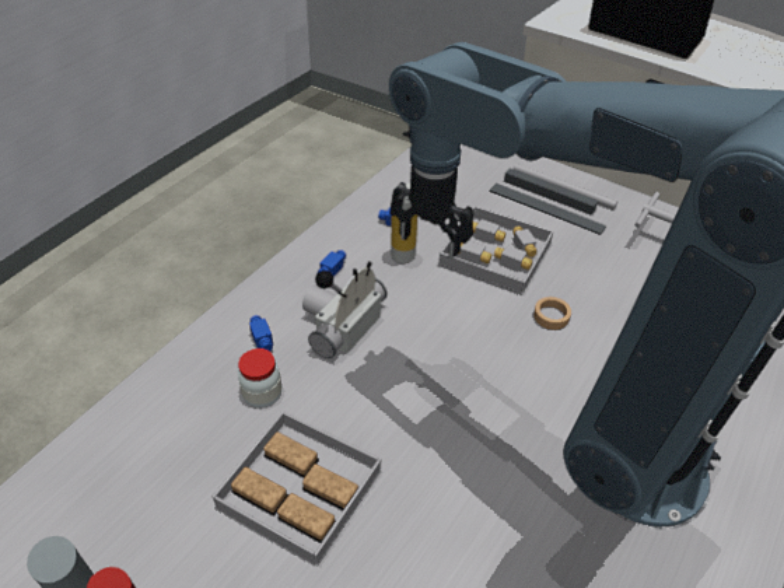

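Request:
servo_tool([
  [[0.035,0.015,0,0,1],[0.035,0.015,0,0,1],[0.035,0.015,0,0,1],[0.035,0.015,0,0,1],[0.036,0.015,0,0,1],[0,0,-0.03,0,1],[0,0,-0.04,0,1],[0,0,-0.03,0,1]],
])

```text
time_s: 65.45
eef_pos: [0.6618, 0.0903, 0.2047]
eef_rot: [-0.001, 0.692, 0.722, -0.001]
wrist_force: [-0.3, -0.3, 0.7]
opening: 1.0
```

Request:
servo_tool([
  [[0,0,-0.015,0,1],[0,0,0,0,1],[0,0,0,0,1],[0,0,0,0,1]],
])

```text
time_s: 65.85
eef_pos: [0.6637, 0.0899, 0.1956]
eef_rot: [0.002, 0.692, 0.722, 0.001]
wrist_force: [0.5, 0.5, 0.4]
opening: 1.004
```

Request:
servo_tool([
  [[0,0,-0.012,0,1],[0,0,0,0,0.3],[0,0,0,0,0],[0,0,0,0,-0.5],[0,0,0,0,-1],[0,0,0,0,-1],[0,0,0,0,-1],[0,0,0,0,-1]],
])

```text
time_s: 66.65
eef_pos: [0.6625, 0.0901, 0.1815]
eef_rot: [0.0, 0.692, 0.722, 0.0]
wrist_force: [-0.0, 0.3, 1.5]
opening: 0.399
```

Request:
servo_tool([
  [[0,-0.0042,0.0029,0,-1],[0,-0.0043,0.0027,0,-1],[0.0005,-0.0044,0.0025,0,-1],[0,-0.0045,0.0023,0,-1],[0.0005,-0.0045,0.0021,0,-1],[0,-0.0046,0.002,0,-1],[0.0005,-0.0047,0.0018,0,-1],[0,-0.0047,0.0017,0,-1]],
])

```text
time_s: 67.45
eef_pos: [0.6639, 0.0525, 0.1978]
eef_rot: [0.001, 0.692, 0.722, -0.001]
wrist_force: [8.0, -2.5, -5.4]
opening: 0.335
```

Request:
servo_tool([
  [[0,-0.0049,0.0015,0,-1],[0.0005,-0.0049,0.0013,0,-1],[0,-0.005,0.0011,0,-1],[0.0005,-0.005,0.0009,0,-1],[0,-0.005,0.0007,0,-1],[0.0005,-0.005,0.0004,0,-1],[0,-0.005,0.0002,0,-1],[0,-0.0049,0.0001,0,-1]],
])

```text
time_s: 68.25
eef_pos: [0.6652, 0.014, 0.2052]
eef_rot: [-0.0, 0.692, 0.722, -0.0]
wrist_force: [-0.4, 0.1, 0.5]
opening: 0.001
```

Request:
servo_tool([
  [[0,0,0,0,-1],[0,0,0,0,-1],[0,0,0,0,-1]],
])

```text
time_s: 68.55
eef_pos: [0.6652, 0.0146, 0.2051]
eef_rot: [-0.0, 0.692, 0.722, -0.0]
wrist_force: [-0.5, 0.5, 0.1]
opening: -0.0
```

Request:
servo_tool([
  [[0,0,0.03,0.1,-1],[0,0,0.04,0.14,-1],[0,0,0.03,0.14,0],[-0.04,0,0,0.14,1],[-0.05,0,0,0.14,1],[-0.05,0,0,0.14,1],[-0.04,0,0,0.14,1],[0,0,0,0.14,1]],
])

```text
time_s: 69.35
eef_pos: [0.4808, 0.0154, 0.3047]
eef_rot: [-0.001, 0.219, 0.976, -0.0]
wrist_force: [0.3, -0.9, -0.3]
opening: 0.994
```

Request:
servo_tool([
  [[0,0,0,0.14,1],[0,0,0,0.14,1],[0,0,0,0.14,1],[0,0,0,0.07,0.2],[0,0,0,0,0.2],[0,0,0,0,0.2]],
])

```text
time_s: 69.95
eef_pos: [0.4852, 0.0146, 0.3052]
eef_rot: [0.0, -0.02, 1.0, -0.0]
wrist_force: [-0.2, -0.3, -0.4]
opening: 0.605
```

```bash
python3 - <<'E'
from h import *
print(jaw(),get_obs()["opening"])
for n in("side","top"):
  p=camera(n)
  g=best(p,"lever_ball")[:2]; print(n,levang(p,*g))
  y,x,st=balldark(p,g); print("  dark",y,x,st,levang(p,y,x))
E
```

```text
(array([0.48519   , 0.01457602, 0.30524881]), np.float64(92.26063742302321)) 0.6050103421411456
side (np.float64(0.42300000000000004), np.float64(0.0014034949176680387))
  dark 193.12820512820514 234.53846153846155 [np.int32(7), np.int32(11), np.int32(12), np.int32(11), np.int32(117)] (np.float64(0.482), np.float64(0.0016000365152013761))
top (np.float64(0.45300000000000007), np.float64(0.0029146517465349483))
  dark 161.07792207792207 262.37012987012986 [np.int32(7), np.int32(10), np.int32(14), np.int32(13), np.int32(154)] (np.float64(0.472), np.float64(0.0007672257404669105))
```

Request:
servo_tool([
  [[0.036,0.012,0,0,0.2],[0.036,0.012,0,0,0.2],[0.036,0.012,0,0,0.2],[0.036,0.012,0,0,0.2],[0.035,0.011,0,0,0.2],[0,0,-0.02,0,0.2],[0,0,0,0,0.2],[0,0,0,0,0.2]],
])

```text
time_s: 70.95
eef_pos: [0.6635, 0.0734, 0.2844]
eef_rot: [-0.001, -0.02, 1.0, 0.0]
wrist_force: [-0.0, -0.1, 0.5]
opening: 0.602
```

```bash
python3 - <<'E'
from h import *
print(jaw(),get_obs()["opening"])
p=camera("side"); save(p,"s26",1.4)
r,c=proj(p,[.66,.05,.2]).astype(int)
s=p["img"][r-60:r+60,c-70:c+70]; cv2.imwrite("pics/lev26.png",cv2.resize(s,None,fx=5,fy=5,interpolation=cv2.INTER_CUBIC))
p=camera("wrist");save(p,"w26",1.4)
E
```

```text
(array([0.6635383 , 0.07338854, 0.28444873]), np.float64(92.3426332421742)) 0.6016030219297448
```

View pics/lev26.png

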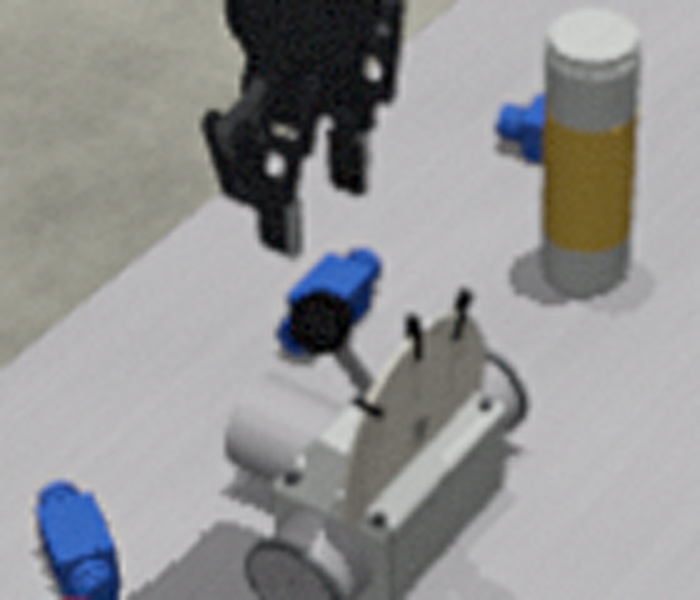

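View pics/w26.png

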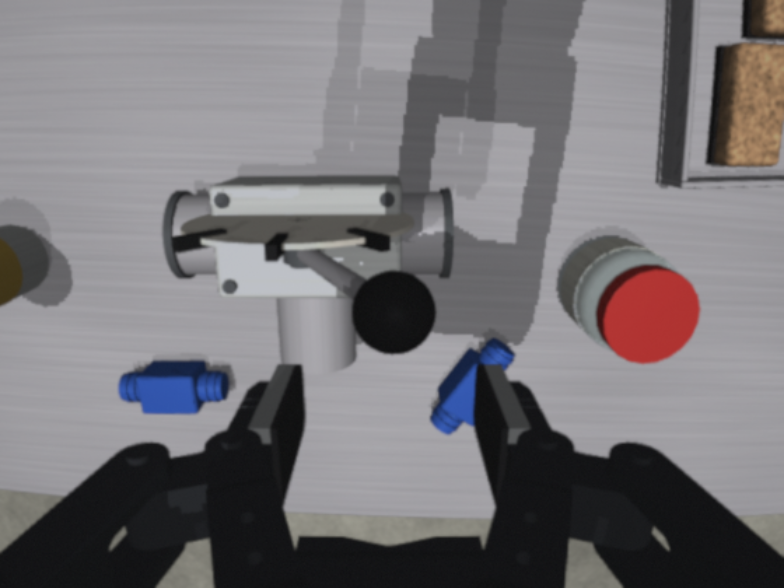

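Request:
servo_tool([
  [[0,0,-0.02,0,0.2],[0,0,-0.03,0,0.2],[0,0,-0.02,0,0.2],[0,0,-0.012,0,0.2],[0,0,-0.005,0,0.2],[0,0,0,0,0.2],[0,0,0,0,0.2],[0,0,0,0,0.2]],
])

```text
time_s: 71.85
eef_pos: [0.665, 0.0733, 0.1998]
eef_rot: [0.001, -0.021, 1.0, -0.0]
wrist_force: [-0.1, -0.1, 0.3]
opening: 0.6
```

Request:
servo_tool([
  [[0,-0.005,0.001,0,0.2],[0,-0.005,0.001,0,0.2],[0.0005,-0.005,0.001,0,0.2],[0,-0.005,0.001,0,0.2],[0.0005,-0.005,0.001,0,0.2],[0,-0.005,0.001,0,0.2],[0.0005,-0.005,0.001,0,0.2],[0,-0.005,0.001,0,0.2]],
])

```text
time_s: 72.65
eef_pos: [0.6657, 0.0328, 0.2061]
eef_rot: [-0.0, -0.02, 1.0, -0.0]
wrist_force: [-0.8, 1.6, 1.0]
opening: 0.599
```

Request:
servo_tool([
  [[0,-0.005,0,0,0.2],[0,-0.005,0,0,0.2],[0.0005,-0.005,0,0,0.2],[0,-0.004,0,0,0.2],[0,0,0,0,0.2],[0,0,0,0,0.2],[0,0,0,0,0.2]],
])

```text
time_s: 73.35
eef_pos: [0.6661, 0.0142, 0.2059]
eef_rot: [-0.0, -0.021, 1.0, -0.0]
wrist_force: [0.2, 0.2, 0.3]
opening: 0.601
```

Now close gently to centre the ball at the pivot's y, then release and look.

Request:
servo_tool([
  [[0,0,0,0,0.1],[0,0,0,0,0],[0,0,0,0,-0.1],[0,0,0,0,-0.2],[0,0,0,0,-0.25],[0,0,0,0,-0.25],[0,0,0,0,-0.25],[0,0,0,0,-0.25]],
])

```text
time_s: 74.15
eef_pos: [0.6663, 0.0146, 0.2066]
eef_rot: [0.0, -0.021, 1.0, 0.0]
wrist_force: [-2.2, 2.8, 5.0]
opening: 0.395
```

Request:
servo_tool([
  [[0,0,0,0,-0.1],[0,0,0,0,0],[0,0,0,0,0.2],[0,0,0,0,0.2],[0,0,0.03,0,0.2],[0,0,0.04,0,0.2],[0,0,0.03,0,0.2],[-0.04,0,0,0,0.2]],
])

```text
time_s: 74.95
eef_pos: [0.631, 0.0132, 0.3118]
eef_rot: [0.006, -0.02, 1.0, -0.001]
wrist_force: [0.3, -0.3, 0.8]
opening: 0.6
```

Request:
servo_tool([
  [[-0.05,0,0,0,1],[-0.05,0,0,0,1],[-0.05,0,0,0,1],[0,0,0,0,1],[0,0,0,0,1]],
])

```text
time_s: 75.45
eef_pos: [0.4757, 0.0143, 0.3068]
eef_rot: [0.001, -0.02, 1.0, -0.0]
wrist_force: [0.4, -0.2, 0.3]
opening: 1.001
```

```bash
python3 - <<'E'
from h import *
print(jaw())
for n in("side","top"):
  p=camera(n); save(p,n[0]+"27",1.4)
  y,x,st=balldark(p,proj(p,ballpos(0))); print(n,"  dark",y,x,st,levang(p,y,x))
  r,c=proj(p,[.66,.02,.15]).astype(int)
  s=p["img"][r-60:r+60,c-70:c+70]; cv2.imwrite(f"pics/lev27{n}.png",cv2.resize(s,None,fx=5,fy=5,interpolation=cv2.INTER_CUBIC)); print(r-60,c-70)
E
```

```text
(array([0.47568483, 0.01434027, 0.30682964]), np.float64(92.33854238844879))
side   dark 176.62637362637363 247.53846153846155 [np.int32(10), np.int32(10), np.int32(10), np.int32(10), np.int32(91)] (np.float64(-0.0050000000000001155), np.float64(0.002372850272387403))
137 178
top   dark 157.96774193548387 287.4 [np.int32(9), np.int32(7), np.int32(12), np.int32(15), np.int32(155)] (np.float64(-0.01200000000000001), np.float64(0.0007891751067624079))
107 215
```

View pics/lev27side.png

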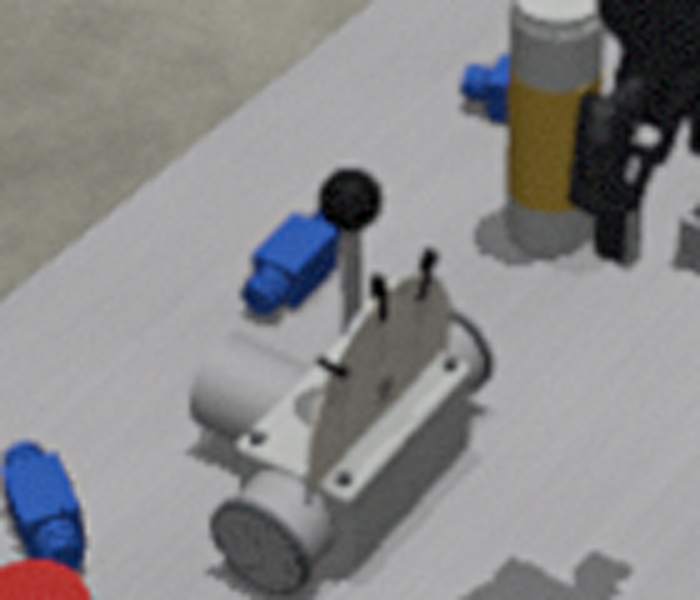

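View pics/lev27top.png

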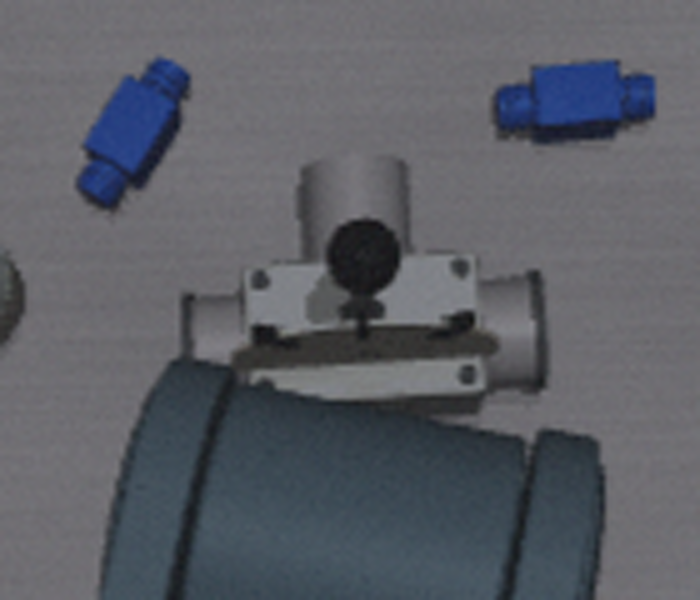

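View pics/t27.png

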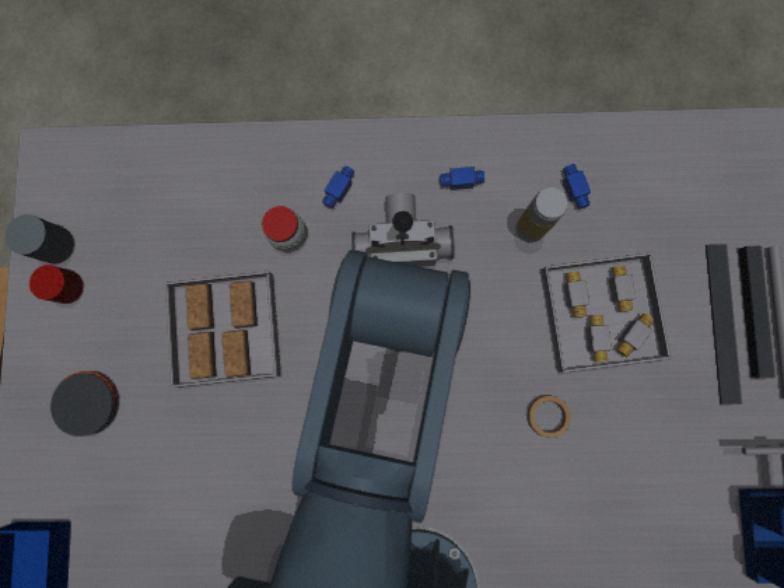

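The top view shows all four blocks flat in the left tray (around 220,330) and all four couplings in the right tray (around 605,315). The can, jar and tape roll have not moved, and the lever is upright at (402,222). I'm handing in.

```bash
python3 - <<'E'
from bench import *
print(hand_in()); 
E
```

```text
the job is handed in; nothing more can be done
None
```

The job is done and handed in, about 75 s into the 210 s limit.

- **Lever to the 40° mark:** The tray with the sanding block is on the left, so I swung the lever left first. The last check before moving anything else read 0.698–0.700 rad, against 0.698 for the mark. A later side-camera check, after the sorting, gave 0.724 rad. I put that down to part of the ball not being picked up, and did not re-check it.
- **Sorting:** All three loose sanding blocks are in the left tray and all three hydraulic couplings in the right tray, beside the samples. One coupling was knocked about 4 cm aside during the run, so I located it again before picking it up. The final top picture shows all eight pieces lying in their trays. The spray can, jar, tape roll and blue look-alikes have not moved.
- **Lever back to upright:** The final side and top views read −0.005 and −0.012 rad, under 1° from the middle mark. The gripper is clear of everything.

**What went wrong:**
- **Swing to the mark:** The ball slipped out of the pinch once. The second pinch went about 2° too far, so I corrected it before sorting.
- **Return:** The pinch slipped twice, leaving the lever at about 0.62 and then 0.48 rad. I then placed the open jaws around the ball, pushed it upright, closed lightly to centre it and let go.

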